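# Set up a heel under its weight on the shoe-repair jig

### The arm

A 6-joint arm with a two-finger parallel gripper is mounted at the origin on the work surface. World frame = base frame: x ahead of the robot, y to its left, z up, the work surface at z = 0. Lengths are in m, angles in rad, forces in N, time in s.
With the tool pointing down it reaches from about 0.4 to 0.825 m from the base axis. Payload 7 kg.
Tool frame: the origin (TCP) lies midway between the tips of the shut fingers; the grasp point (between the pads) lies hold_point_z behind it (hold_point_z is the distance from the TCP to the grasp point, in m); z points along the fingers, y is the line along which they close (so a half turn about z gives the same grasp; the last joint's range is limited). The gripper opens to 88 mm and grips with 3 to 60 N. Pads are 19 mm wide; open, the fingers measure 130 mm over their backs; the gripper's body (78 mm by 193 mm) begins 47 mm behind the grasp point.
Start: joints at [1.528, 0.359, 0.012, 0, -1.224, -0.288], TCP at [0.219, 0.638, 0.227] pointing down, gripper open.
Joint ranges: [-3.07, 3.07], [-1.43, 2.12], [-1.02, 1.25], [-3.03, 1.67], [-3.05, -0], [-3.03, 3.03]. Speed limits (rad/s): [2.39, 2.39, 3.01, 3.14, 3.14, 3.14].

### API

Orientations are given as [roll, pitch, yaw] about the fixed x, y, z axes, in that order (R = Rz(yaw) Ry(pitch) Rx(roll)).
In Python, from station import * gives the robot as it stands.
- The arm moves only by the tool apply_moves, never from a script. Its argument "steps" is a list of rows, each an object with "translation": the shift along the world's x, y, z scaled (see below), a list of three; "rotation": the turn, a rotation vector about the world's x, y, z scaled (see below), a list of three. A call has exactly 10 rows; each row is the pose to reach, as a shift and turn from the pose commanded when the call began; what a row does not reach only later rows make up. The controller multiplies each number of a shift by 250 mm and each number of a turn by 30 degrees. A row lasts 1/12 s, in which the tool goes at most 41.7 mm and 7.16 degrees, less where a joint would pass 70% of its speed; a pose out of reach is approached as far as the arm can. A call with a number of a shift or a turn outside -1 to 1 is refused whole. A call with a gripper value outside its range is refused whole. "jaw" is the closure, from -1 (fully open) to 1 (shut), so that 0 is half open, set as the call begins (left out, the last holds). The fingers move at their own pace and stop on an object; "newtons" is the grip in N (left out, the last holds). Time passes only in rows, so rows that repeat a pose let the fingers close, or fill a call up. It gives the time, the measured TCP pose, the force, the opening and the grip force at its end, in the units of the state.
- get_state(): the state, without advancing time (a new reading comes with each control period).
- grab_frame(name): name is "scene" or "top" or "wrist"; returns the picture (480x640x3 uint8, blue, green, red); there is no depth.
- camera_model(name): a dict with "fx", "fy", "cx", "cy" (pixels), "xyz" and "rotation" of the camera in the world. Camera axes: x right, y down, z forward; pixel columns grow to the right and rows downward; lengths in m; the calibration is good to about 2 mm. A picture is of the moment at which its call begins: read the wrist's pose just before it. camera_model takes no time and is no camera call; for the wrist camera it gives the pose at the moment of the call.
- job_done(): hands the job in; it is judged then, once.
The state is a dict: "t": time; "q": joint angles; "qd": joint speeds; "joint_efforts": joint torques, N m; "eef_pos": TCP position; "ee_rot": TCP orientation; "force": force on the tool from outside, world axes, zero at the start; "moment": the same for the moment, N m; "width": finger opening in m; "gripper_force": force on a finger pad.
Only numpy, scipy, OpenCV 4.12 (cv2) and the standard library are available. Lean on these libraries where they do the work, as an engineer would, in place of code of your own. Each camera call takes 0.05 s, during which the arm holds its last target. There are 200 camera calls.

### The job

First slide the collar along the jig's bar and leave it centred on the dark band. Then set the larger wooden heel block flat on the jig's board, in line with the collar on the robot's side of the bar, its flat edge towards the bar and parallel to it; lay the rubber top-piece on the block with the outlines matching, and stand the steel weight in the middle of the rubber. Also stand the glue bottle upright in the middle of the gap between the two bins of the caddy, and leave the smaller heel block where it lies.

Things in the scene. Friction and masses are not known exactly. Their poses are not given: they have to be found in the camera images.
- heel_block: larger dark wooden heel block, loose, D-shaped from above: 52 wide (own y), 56 long (own x), 30 high, 70 g. Origin: underside, middle of the flat edge. The wood runs from there towards own -x: straight parallel sides for 30 mm, then a round nose of radius 26, tip at own x = -56. z up. Starts nose roughly towards the robot (yaw within 0.5 rad)
- top_piece: black rubber top-piece for that heel, loose: the same D outline (52 wide, 56 long), 8 thick, lying flat on the bench. Origin and axes as the heel block's: underside, middle of the flat edge, nose at own x = -56. Yaw starts within 0.5 rad. 30 g
- weight: dark steel weight, loose, round: body diameter 46 and about 26 high, tapering to a neck and a grip knob of diameter 22 between heights 42 and 54 (its top). Origin: centre of the underside, z up. About 0.3 to 0.5 kg
- bottle: white plastic glue bottle, loose, standing: diameter 40 up to height 78, then a shoulder and a narrow grey nozzle up to 112. Origin: centre of the underside, z up. 80 to 170 g
- small_heel: smaller wooden heel block, loose, same wood and D shape but 36 wide, 40 long, 20 high; origin middle of its flat edge, underside. Not wanted: leave it within 30 mm of where it starts
- jig: jig fixed to the bench: plywood board 150 (own x) by 280 (own y), 18 thick; steel bar, diameter 12, along own y at own x = +50, its axis 50 above the bench, on two 24 x 14 posts, 64 high, at own y = -130 and +130. Front edge at own x = -75. Origin: centre of the board, at bench level; x away from the robot (yaw within 0.12 rad), y along the bar, to the left
- collar: brass collar on that bar, diameter 32, 20 wide along the bar, a small dark screw (diameter 8) on top, up to 25 above the bar axis. Origin: its centre on the bar axis, 50 above the bench; axes as the jig's. Slides along jig y from -105 to +105 with about 2 N of friction, stays where left; starts at jig y -100 to -60 (right-hand part seen from the robot)
- mark: dark band on the bar, 30 wide along the bar, diameter 15: the position for the collar, which passes freely over it. Origin: the band's centre on the bar axis, at jig y between -20 and +65. Axes as the jig's
- caddy: caddy fixed to the bench: steel base plate 220 (own x) by 90 (own y), 3 thick, with two open grey bins, each 75 x 85, top 45 above the bench, and a bare gap 70 wide between them. Origin: middle of the gap, at bench level; x runs from bin to bin. Left or right of the jig, yaw within 0.1 rad. The bottle's place is the gap's centre, on the plate
Not all that is in view belongs to the job. Leave any green or yellow look-alike of the weight alone. Of the things shaped like the bottle, the white one is meant.

How it is judged:
By the outcome, as a careful person would: the job done as asked, in the order asked, and still so for the second after the job is handed in, with the robot touching nothing.
It also fails if it takes over 120 s, if anything falls off the work surface, if the arm or the gripper's body presses on something with over 40 N, if the wrist force passes 120 N, or if a joint passes its speed limit or range.

## Working session

There is one attempt and no reset: what is moved stays moved. The work goes in short steps, Python scripts to look and compute and a tool call to move; the robot and the scene stay as the last step left them, time stands still between calls to the robot, and variables do not carry over. Pictures are saved under pics/ and viewed, at most 16 in all, crops included, and the job is handed in when it is done.

Besides the shell and the picture viewer there is one more tool, called after "Call:" by a JSON object that holds its "method" and its "body", one argument or row to a line. apply_moves: Moves the arm, as the interface text tells. Shifts and turns lie within -1 to 1; 1 stands for 250 mm of shift or 30 degrees of turn. Its arguments: {"type":"object","properties":{"steps":{"type":"array"},"jaw":{"type":"number"},"newtons":{"type":"number"}},"required":["steps"]}

```bash
ls; mkdir -p pics
python3 - <<'E'
from station import *
import cv2
s=get_state();print({k:(s[k]) for k in('t','eef_pos','ee_rot','width','force')}, globals().get('hold_point_z'))
for n in('scene','top','wrist'):
    cv2.imwrite(f'pics/{n}0.png',grab_frame(n)); print(n,camera_model(n))
E
ls -la
```

```text
pics
{'t': 0.0, 'eef_pos': array([0.21908575, 0.63791274, 0.22561627]), 'ee_rot': array([ 3.13990814e+00, -1.10331282e-04, -3.30957051e-01]), 'width': 0.08791720570026053, 'force': array([-0.172378  , -0.34447998, -0.58097913])} 0.0188
scene {'fx': 581.3646673657803, 'fy': 581.3646673657803, 'cx': 320.91065884136447, 'cy': 237.0726597658583, 'xyz': array([ 1.19917957, -0.00321182,  1.12979764]), 'rotation': array([-2.56649392,  0.0038492 ,  1.58282707])}
top {'fx': 533.1536006841168, 'fy': 533.1536006841168, 'cx': 322.06992020314993, 'cy': 243.29165081073864, 'xyz': array([ 4.13790748e-01, -1.01696355e-03,  1.37915985e+00]), 'rotation': array([-3.06054612,  0.00800003, -1.54544718])}
wrist {'fx': 371.2482560260302, 'fy': 371.2482560260302, 'cx': 317.98585064417733, 'cy': 241.65557836991732, 'xyz': array([0.28672564, 0.61543989, 0.38327306]), 'rotation': array([ 2.87331041e+00, -7.49727430e-04, -1.90174937e+00])}
total 12
drwxr-xr-x  3 agent agent 4096 Dec  1 18:41 .
drwxr-xr-x 23 root  root  4096 Dec  1 18:41 ..
drwxr-xr-x  2 agent agent 4096 Dec  1 18:42 pics
```

View pics/top0.png

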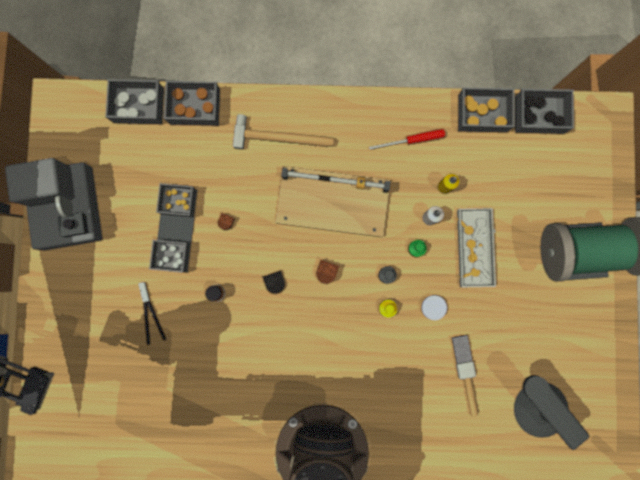

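View pics/scene0.png

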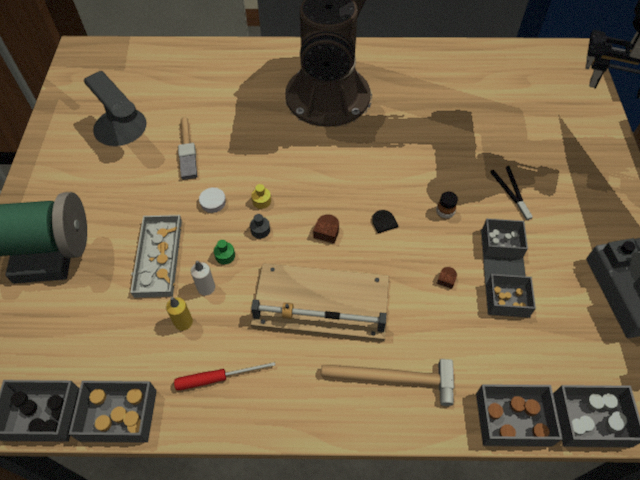

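Top view shows: heel_block (327,271), top_piece (275,282), small heel (226,221), collar (361,183), band (324,178), caddy gap (175,228). For the weight: dark (388,275), against green (417,248), yellow (388,309) and a black-lidded jar (215,293); the dark one with a knob fits. For the bottle: white (435,215), against yellow (449,183). I'll confirm both in one enlarged crop.

```bash
cat > h.py <<'E'
from station import *
import cv2, numpy as np
from scipy.spatial.transform import Rotation as Ro
def cast(uv,z,cam):
    """pixels -> world points on plane z"""
    uv=np.atleast_2d(np.asarray(uv,float)); c=cam
    d=np.c_[(uv[:,0]-c['cx'])/c['fx'],(uv[:,1]-c['cy'])/c['fy'],np.ones(len(uv))]
    d=Ro.from_euler('xyz',c['rotation']).apply(d)
    p=np.asarray(c['xyz']); return p+d*((z-p[2])/d[:,2])[:,None]
def proj(P,cam):
    q=Ro.from_euler('xyz',cam['rotation']).inv().apply(np.atleast_2d(P)-cam['xyz'])
    return np.c_[q[:,0]/q[:,2]*cam['fx']+cam['cx'],q[:,1]/q[:,2]*cam['fy']+cam['cy']]
def shot(n,name=None):
    c=camera_model(n); im=grab_frame(n)
    if name: cv2.imwrite(f'pics/{name}.png',im)
    return im,c
E
python3 - <<'E'
from h import *
a=cv2.imread('pics/top0.png')
cv2.imwrite('pics/c1.png',cv2.resize(a[155:325,150:470],(800,425),interpolation=cv2.INTER_CUBIC))
c=camera_model('top')
for n,uv,z in [('heel',(327,271),.03),('top',(275,282),.008),('small',(226,221),.02),('collar',(361,183),.06),('mark',(324,178),.055),('weight',(388,275),.05),('bottle',(435,215),.08),('cad',(175,228),.003),('binA',(178,200),.045),('binB',(170,255),.045),('jl',(287,174),.064),('jr',(388,184),.064),('j',(277,223),.018),('j2',(384,236),.018)]:
    print(n,cast(uv,z,c)[0].round(3))
E
```

```text
heel [ 0.453 -0.002  0.03 ]
top [0.422 0.131 0.008]
small [0.575 0.261 0.02 ]
collar [ 0.674 -0.081  0.06 ]
mark [0.686 0.012 0.055]
weight [ 0.446 -0.154  0.05 ]
bottle [ 0.595 -0.263  0.08 ]
cad [0.556 0.396 0.003]
binA [0.623 0.38  0.045]
binB [0.483 0.394 0.045]
jl [0.692 0.104 0.064]
jr [ 0.673 -0.148  0.064]
j [0.574 0.13  0.018]
j2 [ 0.547 -0.145  0.018]
```

View pics/c1.png

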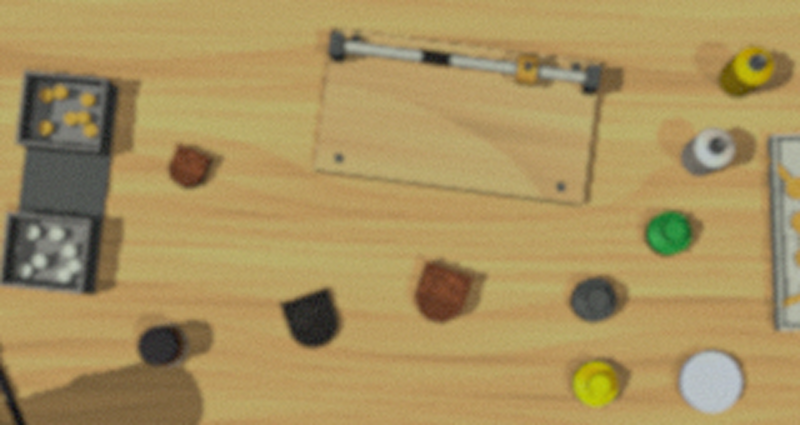

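The crop confirms it: dark knobbed weight (594,299), white bottle (713,150), large heel (442,292), rubber (311,318). Setting out for the collar.

Call:
{"method": "apply_moves", "body": {
  "steps": [
    {"translation": [0.04, -0.1, 0], "rotation": [0, 0, -0.1]},
    {"translation": [0.08, -0.2, 0], "rotation": [0, 0, -0.2]},
    {"translation": [0.12, -0.3, 0], "rotation": [0, 0, -0.3]},
    {"translation": [0.16, -0.4, 0], "rotation": [0, 0, -0.4]},
    {"translation": [0.2, -0.5, 0], "rotation": [0, 0, -0.5]},
    {"translation": [0.24, -0.6, 0], "rotation": [0, 0, -0.6]},
    {"translation": [0.28, -0.7, 0], "rotation": [0, 0, -0.7]},
    {"translation": [0.32, -0.8, 0], "rotation": [0, 0, -0.8]},
    {"translation": [0.36, -0.9, 0], "rotation": [0, 0, -0.9]},
    {"translation": [0.4, -1, 0], "rotation": [0, 0, -1]}
  ]
}}

```text
t: 0.98
eef_pos: [0.3194, 0.3869, 0.2264]
ee_rot: [3.141, -0.0, -0.857]
force: [0.2, -0.5, 0.3]
width: 0.0875
gripper_force: 0.0
```

Call:
{"method": "apply_moves", "body": {
  "steps": [
    {"translation": [0.07, -0.1, 0], "rotation": [0, 0, -0.1]},
    {"translation": [0.14, -0.2, 0], "rotation": [0, 0, -0.2]},
    {"translation": [0.21, -0.3, 0], "rotation": [0, 0, -0.3]},
    {"translation": [0.28, -0.4, 0], "rotation": [0, 0, -0.4]},
    {"translation": [0.35, -0.5, 0], "rotation": [0, 0, -0.5]},
    {"translation": [0.42, -0.6, 0], "rotation": [0, 0, -0.6]},
    {"translation": [0.49, -0.7, 0], "rotation": [0, 0, -0.7]},
    {"translation": [0.56, -0.8, 0], "rotation": [0, 0, -0.8]},
    {"translation": [0.63, -0.9, 0], "rotation": [0, 0, -0.9]},
    {"translation": [0.7, -1, 0], "rotation": [0, 0, -1]}
  ]
}}

```text
t: 1.82
eef_pos: [0.4947, 0.1369, 0.2266]
ee_rot: [3.142, 0.0, -1.381]
force: [0.8, 1.0, -0.9]
width: 0.0874
gripper_force: 0.0
```

Call:
{"method": "apply_moves", "body": {
  "steps": [
    {"translation": [0.07, -0.08, 0], "rotation": [0, 0, -0.05]},
    {"translation": [0.14, -0.16, 0], "rotation": [0, 0, -0.1]},
    {"translation": [0.21, -0.24, 0], "rotation": [0, 0, -0.15]},
    {"translation": [0.28, -0.32, 0], "rotation": [0, 0, -0.2]},
    {"translation": [0.36, -0.42, 0], "rotation": [0, 0, -0.26]},
    {"translation": [0.44, -0.52, 0], "rotation": [0, 0, -0.32]},
    {"translation": [0.52, -0.6, 0], "rotation": [0, 0, -0.38]},
    {"translation": [0.59, -0.68, 0], "rotation": [0, 0, -0.44]},
    {"translation": [0.66, -0.76, 0], "rotation": [0, 0, -0.5]},
    {"translation": [0.66, -0.76, 0], "rotation": [0, 0, -0.51]}
  ]
}}

```text
t: 2.65
eef_pos: [0.6611, -0.0549, 0.2251]
ee_rot: [3.14, -0.001, -1.649]
force: [0.7, 1.8, -0.6]
width: 0.0877
gripper_force: 0.0
```

Run:
```python
from h import *
s=get_state();print(s['t'],s['eef_pos'].round(4),s['ee_rot'].round(4))
im,c=shot('wrist','w1');print(c)
```

```text
2.65 [ 0.6611 -0.0549  0.2251] [ 3.1402e+00 -1.2000e-03 -1.6495e+00]
{'fx': 371.2482560260302, 'fy': 371.2482560260302, 'cx': 317.98585064417733, 'cy': 241.65557836991732, 'xyz': array([ 0.65562329, -0.12558152,  0.38263524]), 'rotation': array([ 2.87342805e+00, -5.64333536e-04,  3.06284041e+00])}
```

View pics/w1.png

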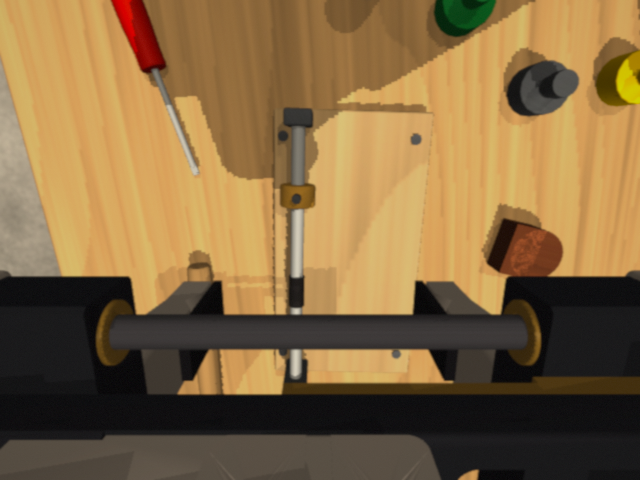

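Wrist view: collar at (297,196), band (296,291), right post (298,117), left post (297,372), board's front corners (434,113) and (407,374). Measuring these along the bar.

Run:
```python
from h import *
im=cv2.imread('pics/w1.png'); c=camera_model('wrist')
hsv=cv2.cvtColor(im,cv2.COLOR_BGR2HSV)
# bar centreline: bright grey low saturation
g=((hsv[...,1]<60)&(hsv[...,2]>100)).astype(np.uint8); g[:,:280]=0; g[:,312:]=0
pts=[]
for r in list(range(135,175,3))+list(range(215,272,3))+list(range(310,314,3)):
    x=np.where(g[r])[0]
    if 3<len(x)<20: pts.append((x.mean(),r,len(x)))
pts=np.array(pts);P=cast(pts[:,:2],.05,c)
k=np.polyfit(P[:,1],P[:,0],1);print('bar x=%.4f*y+%.4f'%tuple(k),'res',(P[:,0]-np.polyval(k,P[:,1])).std(),'wpx',pts[:,2].mean(),'yaw',-np.arctan(k[0]))
# brass & band along the bar
b=cv2.inRange(hsv,(10,120,40),(28,255,200)); roi=np.zeros_like(b);roi[175:218,278:318]=255
for col in (288,290,304,308): print(col,[tuple(int(v) for v in hsv[r,col]) for r in range(178,216,2)])
v=hsv[265:320,293:300,2].mean(1);print('band',list(zip(range(265,320),v.astype(int))))
for uv,z in [((298,117),.064),((297,372),.064),((434,113),.018),((407,374),.018),((275,110),.018)]: print(uv,cast(uv,z,c).round(4))
```

```text
bar x=0.1124*y+0.6851 res 0.00020774937649237213 wpx 11.257142857142858 yaw -0.11188767189954987
288 [(18, 135, 106), (17, 133, 107), (17, 150, 97), (18, 193, 86), (19, 204, 116), (18, 200, 130), (18, 202, 130), (18, 201, 128), (18, 201, 128), (18, 200, 129), (18, 200, 129), (18, 205, 128), (18, 200, 126), (19, 202, 126), (18, 200, 129), (18, 167, 110), (18, 135, 108), (17, 137, 115), (17, 133, 107)]
290 [(17, 117, 100), (17, 117, 100), (18, 129, 89), (18, 175, 83), (18, 200, 115), (18, 198, 135), (18, 201, 137), (18, 203, 137), (18, 198, 134), (18, 199, 132), (18, 195, 127), (18, 192, 114), (18, 196, 112), (18, 195, 115), (18, 199, 131), (17, 168, 111), (17, 115, 95), (17, 103, 99), (17, 102, 100)]
304 [(17, 85, 111), (17, 90, 111), (17, 94, 108), (16, 126, 87), (18, 199, 114), (18, 200, 144), (18, 199, 145), (18, 201, 142), (18, 201, 138), (18, 196, 139), (18, 199, 137), (18, 203, 137), (18, 200, 135), (18, 201, 133), (18, 201, 132), (17, 156, 132), (17, 113, 165), (17, 109, 173), (18, 111, 190)]
308 [(18, 131, 162), (19, 127, 186), (19, 130, 176), (18, 174, 98), (18, 199, 114), (1
[... 891 characters left out ...]
 (296, np.int64(32)), (297, np.int64(31)), (298, np.int64(31)), (299, np.int64(32)), (300, np.int64(31)), (301, np.int64(33)), (302, np.int64(35)), (303, np.int64(35)), (304, np.int64(36)), (305, np.int64(36)), (306, np.int64(41)), (307, np.int64(85)), (308, np.int64(153)), (309, np.int64(186)), (310, np.int64(194)), (311, np.int64(195)), (312, np.int64(195)), (313, np.int64(180)), (314, np.int64(123)), (315, np.int64(62)), (316, np.int64(37)), (317, np.int64(37)), (318, np.int64(39)), (319, np.int64(42))]
(298, 117) [[ 0.6691 -0.1431  0.064 ]]
(297, 372) [[0.692  0.0944 0.064 ]]
(434, 113) [[ 0.5447 -0.1395  0.018 ]]
(407, 374) [[0.5738 0.1383 0.018 ]]
(275, 110) [[ 0.6919 -0.1536  0.018 ]]
```

Run:
```python
from h import *
c=camera_model('wrist')
print(cast([(297,185.5),(297,208)],.066,c).round(4)); print(cast([(296,277.7),(296,307.3)],.0575,c).round(4))
im=cv2.imread('pics/top0.png');t=camera_model('top')
g=cv2.cvtColor(im,cv2.COLOR_BGR2GRAY)
```

```text
[[ 0.6749 -0.0881  0.066 ]
 [ 0.6767 -0.0688  0.066 ]]
[[ 0.6844 -0.0019  0.0575]
 [ 0.6872  0.0281  0.0575]]
```

Call:
{"method": "apply_moves", "body": {
  "steps": [
    {"translation": [0.03, -0.05, 0], "rotation": [0, 0, -0.03]},
    {"translation": [0.065, -0.1, 0], "rotation": [0, 0, -0.054]},
    {"translation": [0.065, -0.1, -0.1], "rotation": [0, 0, -0.054]},
    {"translation": [0.065, -0.1, -0.2], "rotation": [0, 0, -0.054]},
    {"translation": [0.065, -0.1, -0.3], "rotation": [0, 0, -0.054]},
    {"translation": [0.065, -0.1, -0.35], "rotation": [0, 0, -0.054]},
    {"translation": [0.065, -0.1, -0.4], "rotation": [0, 0, -0.054]},
    {"translation": [0.065, -0.1, -0.4], "rotation": [0, 0, -0.054]},
    {"translation": [0.065, -0.1, -0.4], "rotation": [0, 0, -0.054]},
    {"translation": [0.065, -0.1, -0.4], "rotation": [0, 0, -0.054]}
  ]
}}

```text
t: 3.53
eef_pos: [0.6765, -0.0766, 0.1281]
ee_rot: [-3.139, 0.0, -1.673]
force: [-0.3, -0.2, -0.5]
width: 0.0875
gripper_force: 0.0
```

Run:
```python
from h import *
s=get_state();print(s['t'],s['eef_pos'].round(4),s['ee_rot'].round(4))
im,c=shot('wrist','w2');s=get_state();print(s['t'],s['eef_pos'].round(4),s['ee_rot'].round(4))
```

```text
3.5333 [ 0.6765 -0.0766  0.1281] [-3.1394  0.     -1.6728]
3.5833 [ 0.6765 -0.0766  0.1283] [-3.1391e+00  3.0000e-04 -1.6729e+00]
```

Call:
{"method": "apply_moves", "body": {
  "steps": [
    {"translation": [0, -0.005, -0.05], "rotation": [0, 0, 0]},
    {"translation": [0, -0.005, -0.1], "rotation": [0, 0, 0]},
    {"translation": [0, -0.005, -0.15], "rotation": [0, 0, 0]},
    {"translation": [0, -0.005, -0.2], "rotation": [0, 0, 0]},
    {"translation": [0, -0.005, -0.25], "rotation": [0, 0, 0]},
    {"translation": [0, -0.005, -0.3], "rotation": [0, 0, 0]},
    {"translation": [0, -0.005, -0.34], "rotation": [0, 0, 0]},
    {"translation": [0, -0.005, -0.38], "rotation": [0, 0, 0]},
    {"translation": [0, -0.005, -0.385], "rotation": [0, 0, 0]},
    {"translation": [0, -0.005, -0.385], "rotation": [0, 0, 0]}
  ]
}}

```text
t: 4.42
eef_pos: [0.6751, -0.078, 0.0293]
ee_rot: [3.14, -0.0, -1.673]
force: [-0.3, 0.7, 0.7]
width: 0.0877
gripper_force: 0.0
```

Call:
{"method": "apply_moves", "body": {
  "jaw": 1,
  "newtons": 8,
  "steps": [
    {"translation": [0, 0, 0], "rotation": [0, 0, 0]},
    {"translation": [0, 0, 0], "rotation": [0, 0, 0]},
    {"translation": [0, 0, 0], "rotation": [0, 0, 0]},
    {"translation": [0, 0, 0], "rotation": [0, 0, 0]},
    {"translation": [0, 0, 0], "rotation": [0, 0, 0]},
    {"translation": [0, 0, 0], "rotation": [0, 0, 0]},
    {"translation": [0, 0, 0], "rotation": [0, 0, 0]},
    {"translation": [0, 0, 0], "rotation": [0, 0, 0]},
    {"translation": [0, 0, 0], "rotation": [0, 0, 0]},
    {"translation": [0, 0, 0], "rotation": [0, 0, 0]}
  ]
}}

```text
t: 5.25
eef_pos: [0.6779, -0.0779, 0.0307]
ee_rot: [-3.137, 0.0, -1.673]
force: [7.1, -0.8, -5.0]
width: 0.0321
gripper_force: 8.0
```

Call:
{"method": "apply_moves", "body": {
  "steps": [
    {"translation": [0.01, 0.04, 0], "rotation": [0, 0, 0]},
    {"translation": [0.014, 0.08, 0], "rotation": [0, 0, 0]},
    {"translation": [0.018, 0.12, 0], "rotation": [0, 0, 0]},
    {"translation": [0.022, 0.16, 0], "rotation": [0, 0, 0]},
    {"translation": [0.026, 0.2, 0], "rotation": [0, 0, 0]},
    {"translation": [0.03, 0.24, 0], "rotation": [0, 0, 0]},
    {"translation": [0.035, 0.28, 0], "rotation": [0, 0, 0]},
    {"translation": [0.04, 0.32, 0], "rotation": [0, 0, 0]},
    {"translation": [0.044, 0.364, 0], "rotation": [0, 0, 0]},
    {"translation": [0.044, 0.364, 0], "rotation": [0, 0, 0]}
  ]
}}

```text
t: 6.08
eef_pos: [0.6878, 0.0159, 0.0307]
ee_rot: [-3.139, 0.001, -1.671]
force: [4.5, 1.4, -0.1]
width: 0.0318
gripper_force: 8.0
```

Call:
{"method": "apply_moves", "body": {
  "jaw": -0.3,
  "steps": [
    {"translation": [0, 0, 0], "rotation": [0, 0, 0]},
    {"translation": [0, 0, 0], "rotation": [0, 0, 0]},
    {"translation": [0, 0, 0], "rotation": [0, 0, 0]},
    {"translation": [0, 0, 0], "rotation": [0, 0, 0]},
    {"translation": [0, 0, 0.06], "rotation": [0, 0, 0]},
    {"translation": [0, 0, 0.12], "rotation": [0, 0, 0]},
    {"translation": [0, 0.06, 0.24], "rotation": [0, 0, 0]},
    {"translation": [0, 0.12, 0.36], "rotation": [0, 0, 0]},
    {"translation": [0, 0.18, 0.48], "rotation": [0, 0, 0]},
    {"translation": [0, 0.24, 0.6], "rotation": [0, 0, 0]}
  ]
}}

```text
t: 6.92
eef_pos: [0.6859, 0.0731, 0.1816]
ee_rot: [3.141, -0.0, -1.674]
force: [0.6, 1.2, 0.2]
width: 0.0571
gripper_force: 0.0
```

Run:
```python
from h import *
im,c=shot('wrist','w3');s=get_state();print(s['t'],s['eef_pos'].round(4),s['ee_rot'].round(4))
```

```text
6.9667 [0.6892 0.0758 0.1891] [-3.1330e+00  2.4000e-03 -1.6717e+00]
```

View pics/w3.png

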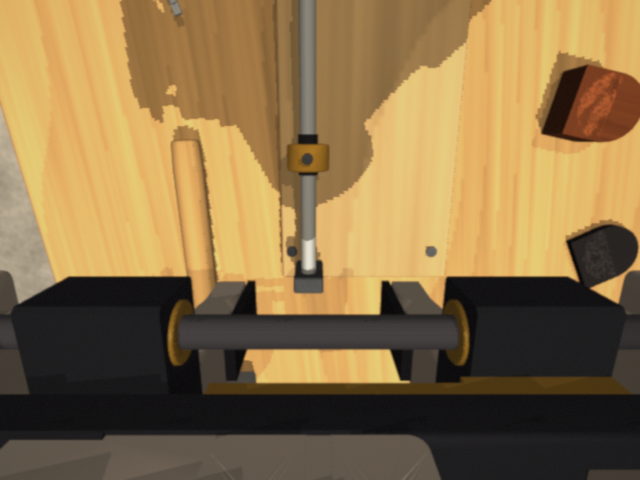

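Collar at (308,157); band shows at rows 135–144 above and 171–177 below it. Because the collar is taller than the band, I'll check with heights.

Run:
```python
from h import *
im=cv2.imread('pics/w3.png'); c=camera_model('wrist')
hsv=cv2.cvtColor(im,cv2.COLOR_BGR2HSV)
print([(r,*map(int,hsv[r,302:306].mean(0))) for r in range(130,184)][:])
for r in (145,148,169,171): print(r,cast((307,r),.066,c).round(4))
for r in (135,176): print(r,cast((307,r),.0575,c).round(4))
# heel and rubber
for n,m,z in(('heel',cv2.inRange(hsv,(0,110,25),(13,255,255)),.03),('rub',cv2.inRange(hsv,(0,0,0),(180,255,70)),.008)):
    m[:, :530]=0;m[290:]=0;m[:40]=0
    cs=max(cv2.findContours(m,0,2)[0],key=cv2.contourArea);print(n,cv2.boundingRect(cs),cast(np.array(cv2.minAreaRect(cs)[0]),z,c).round(4))
```

```text
[(130, 21, 30, 122), (131, 21, 30, 122), (132, 21, 30, 122), (133, 21, 30, 112), (134, 22, 31, 72), (135, 15, 39, 35), (136, 16, 41, 24), (137, 15, 47, 24), (138, 14, 52, 24), (139, 14, 48, 23), (140, 10, 33, 23), (141, 15, 36, 22), (142, 11, 61, 26), (143, 16, 159, 51), (144, 17, 192, 102), (145, 18, 196, 139), (146, 18, 199, 151), (147, 18, 198, 154), (148, 18, 197, 156), (149, 18, 198, 157), (150, 18, 197, 159), (151, 18, 198, 160), (152, 18, 196, 156), (153, 17, 185, 139), (154, 17, 150, 116), (155, 16, 106, 94), (156, 19, 70, 77), (157, 17, 48, 67), (158, 24, 36, 64), (159, 19, 35, 61), (160, 21, 42, 62), (161, 20, 50, 64), (162, 18, 77, 71), (163, 16, 124, 87), (164, 17, 173, 107), (165, 18, 193, 121), (166, 18, 198, 131), (167, 18, 197, 146), (168, 18, 198, 152), (169, 18, 198, 151), (170, 18, 197, 145), (171, 18, 196, 123), (172, 17, 187, 77), (173, 16, 134, 35), (174, 18, 45, 35), (175, 20, 33, 70), (176, 21, 32, 105), (177, 20, 31, 118), (178, 21, 32, 121), (179, 21, 30, 121), (180, 21, 31, 120), (181, 22, 31, 121), (182, 21, 31, 121), (183, 21, 31, 121)]
145 [[0.6916 0.0086 0.066 ]]
148 [[0.6918 0.0107 0.066 ]]
169 [[0.6935 0.0257 0.066 ]]
171 [[0.6936 0.0272 0.066 ]]
135 [[0.6911 0.0015 0.0575]]
176 [[0.6944 0.0316 0.0575]]
heel (543, 65, 97, 77) [[0.4609 0.0021 0.03  ]]
rub (530, 225, 107, 65) [[0.4446 0.1439 0.008 ]]
```

Collar sits about 2 mm too far to +y; regrip and nudge back 2 mm.

Call:
{"method": "apply_moves", "body": {
  "steps": [
    {"translation": [0, -0.08, -0.05], "rotation": [0, 0, 0]},
    {"translation": [0, -0.16, -0.1], "rotation": [0, 0, 0]},
    {"translation": [0, -0.24, -0.2], "rotation": [0, 0, 0]},
    {"translation": [0, -0.24, -0.3], "rotation": [0, 0, 0]},
    {"translation": [0, -0.24, -0.4], "rotation": [0, 0, 0]},
    {"translation": [0, -0.24, -0.48], "rotation": [0, 0, 0]},
    {"translation": [0, -0.24, -0.54], "rotation": [0, 0, 0]},
    {"translation": [0, -0.24, -0.6], "rotation": [0, 0, 0]},
    {"translation": [0, -0.24, -0.6], "rotation": [0, 0, 0]},
    {"translation": [0, -0.24, -0.6], "rotation": [0, 0, 0]}
  ]
}}

```text
t: 7.8
eef_pos: [0.6856, 0.0125, 0.0294]
ee_rot: [3.139, -0.001, -1.674]
force: [0.6, 0.1, 0.3]
width: 0.0566
gripper_force: 0.0
```

Call:
{"method": "apply_moves", "body": {
  "jaw": 1,
  "newtons": 10,
  "steps": [
    {"translation": [0, 0, 0], "rotation": [0, 0, 0]},
    {"translation": [0, 0, 0], "rotation": [0, 0, 0]},
    {"translation": [0, 0, 0], "rotation": [0, 0, 0]},
    {"translation": [0, 0, 0], "rotation": [0, 0, 0]},
    {"translation": [0, 0, 0], "rotation": [0, 0, 0]},
    {"translation": [0, -0.002, 0], "rotation": [0, 0, 0]},
    {"translation": [0, -0.004, 0], "rotation": [0, 0, 0]},
    {"translation": [-0.001, -0.006, 0], "rotation": [0, 0, 0]},
    {"translation": [-0.001, -0.008, 0], "rotation": [0, 0, 0]},
    {"translation": [-0.001, -0.008, 0], "rotation": [0, 0, 0]}
  ]
}}

```text
t: 8.63
eef_pos: [0.6874, 0.0113, 0.0312]
ee_rot: [-3.139, 0.001, -1.673]
force: [3.0, 1.5, 5.3]
width: 0.0319
gripper_force: 10.0
```

Call:
{"method": "apply_moves", "body": {
  "jaw": -0.3,
  "steps": [
    {"translation": [0, 0, 0], "rotation": [0, 0, 0]},
    {"translation": [0, 0, 0], "rotation": [0, 0, 0]},
    {"translation": [0, 0, 0], "rotation": [0, 0, 0]},
    {"translation": [0, 0, 0], "rotation": [0, 0, 0]},
    {"translation": [0, 0, 0.08], "rotation": [0, 0, 0]},
    {"translation": [0, 0.1, 0.24], "rotation": [0, 0, 0]},
    {"translation": [0, 0.2, 0.4], "rotation": [0, 0, 0]},
    {"translation": [0, 0.24, 0.6], "rotation": [0, 0, 0]},
    {"translation": [0, 0.24, 0.6], "rotation": [0, 0, 0]},
    {"translation": [0, 0.24, 0.6], "rotation": [0, 0, 0]}
  ]
}}

```text
t: 9.47
eef_pos: [0.6886, 0.0729, 0.1865]
ee_rot: [-3.134, 0.003, -1.671]
force: [-0.1, -0.1, 0.6]
width: 0.0567
gripper_force: 0.0
```

```bash
cat >> h.py <<'E'
def collar(im,c):
    hsv=cv2.cvtColor(im,cv2.COLOR_BGR2HSV)
    m=cv2.inRange(hsv,(14,170,60),(22,255,255)); m[:,:280]=0; m[:,340:]=0
    cs=max(cv2.findContours(m,0,2)[0],key=cv2.contourArea); x,y,w,h=cv2.boundingRect(cs)
    col=int(x+w*.33); v=hsv[:,col-1:col+2,2].mean(1)
    dk=[r for r in range(y-25,y+h+25) if v[r]<70]
    Y=lambda r,z: cast((x+w/2,r),z,c)[0,1]
    print('collar px',x,y,w,h,'band rows',dk[0],dk[-1]+1)
    a=Y(y,.066),Y(y+h,.066); b=Y(dk[0],.0575),Y(dk[-1]+1,.0575)
    print('collar',a,np.mean(a),'band',b,np.mean(b), 'x',cast((x+w/2,y+h/2),.05,c)[0,0])
E
python3 - <<'E'
from h import *
im,c=shot('wrist','w4');s=get_state();print(s['t'],s['eef_pos'].round(4),s['ee_rot'].round(4))
collar(im,c)
E
```

```text
9.5167 [0.6873 0.0722 0.1834] [-3.1374e+00  1.9000e-03 -1.6722e+00]
collar px 293 140 41 29 band rows 134 174
collar (np.float64(0.002610379446292412), np.float64(0.023103093677314855)) 0.012856736561803634 band (np.float64(-0.0016298353678151137), np.float64(0.027483207513647696)) 0.01292668607291629 x 0.6873059729607669
```

Collar is centred on the band to within 0.1 mm. Next, a look over the heel, rubber and weight together.

Call:
{"method": "apply_moves", "body": {
  "jaw": -1,
  "steps": [
    {"translation": [-0.05, -0.01, 0.01], "rotation": [0, 0, 0.1]},
    {"translation": [-0.1, -0.02, 0.02], "rotation": [0, 0, 0.2]},
    {"translation": [-0.15, -0.04, 0.03], "rotation": [0, 0, 0.3]},
    {"translation": [-0.2, -0.06, 0.04], "rotation": [0, 0, 0.4]},
    {"translation": [-0.25, -0.08, 0.05], "rotation": [0, 0, 0.5]},
    {"translation": [-0.3, -0.1, 0.06], "rotation": [0, 0, 0.6]},
    {"translation": [-0.35, -0.12, 0.06], "rotation": [0, 0, 0.7]},
    {"translation": [-0.4, -0.14, 0.06], "rotation": [0, 0, 0.8]},
    {"translation": [-0.45, -0.16, 0.06], "rotation": [0, 0, 0.9]},
    {"translation": [-0.5, -0.18, 0.06], "rotation": [0, 0, 1]}
  ]
}}

```text
t: 10.35
eef_pos: [0.5594, 0.0253, 0.1937]
ee_rot: [3.138, 0.001, -1.148]
force: [-0.8, -0.4, -0.0]
width: 0.0878
gripper_force: 0.0
```

Call:
{"method": "apply_moves", "body": {
  "steps": [
    {"translation": [-0.05, -0.01, 0], "rotation": [0, 0, 0.1]},
    {"translation": [-0.1, -0.02, 0], "rotation": [0, 0, 0.2]},
    {"translation": [-0.15, -0.03, 0], "rotation": [0, 0, 0.3]},
    {"translation": [-0.2, -0.04, 0], "rotation": [0, 0, 0.4]},
    {"translation": [-0.25, -0.05, 0], "rotation": [0, 0, 0.5]},
    {"translation": [-0.3, -0.06, 0], "rotation": [0, 0, 0.6]},
    {"translation": [-0.35, -0.07, 0], "rotation": [0, 0, 0.7]},
    {"translation": [-0.4, -0.08, 0], "rotation": [0, 0, 0.8]},
    {"translation": [-0.45, -0.09, 0], "rotation": [0, 0, 0.9]},
    {"translation": [-0.5, -0.1, 0], "rotation": [0, 0, 1]}
  ]
}}

```text
t: 11.18
eef_pos: [0.4345, 0.0004, 0.1939]
ee_rot: [3.139, 0.002, -0.624]
force: [-0.6, 0.8, -0.1]
width: 0.0873
gripper_force: 0.0
```

Call:
{"method": "apply_moves", "body": {
  "steps": [
    {"translation": [-0.02, 0, 0], "rotation": [0, 0, 0.12]},
    {"translation": [-0.04, 0, 0], "rotation": [0, 0, 0.24]},
    {"translation": [-0.06, 0, 0], "rotation": [0, 0, 0.36]},
    {"translation": [-0.08, 0, 0], "rotation": [0, 0, 0.48]},
    {"translation": [-0.1, 0, 0], "rotation": [0, 0, 0.6]},
    {"translation": [-0.12, 0, 0], "rotation": [0, 0, 0.72]},
    {"translation": [-0.14, 0, 0], "rotation": [0, 0, 0.84]},
    {"translation": [-0.14, 0, 0], "rotation": [0, 0, 0.98]},
    {"translation": [-0.14, 0, 0], "rotation": [0, 0, 0.98]},
    {"translation": [-0.14, 0, 0], "rotation": [0, 0, 0.98]}
  ]
}}

```text
t: 12.02
eef_pos: [0.4005, 0.0007, 0.1945]
ee_rot: [3.141, 0.002, -0.116]
force: [0.7, -0.1, 0.1]
width: 0.0874
gripper_force: 0.0
```

Run:
```python
from h import *
im,c=shot('wrist','w5');s=get_state();print(s['t'],s['eef_pos'].round(4),s['ee_rot'].round(4),s['q'].round(2))
np.save('w5c.npy',c,allow_pickle=True)
```

```text
12.0667 [0.4008 0.0008 0.1947] [ 3.1409e+00  1.3000e-03 -1.1580e-01] [ 0.5  -0.09 -0.6  -0.   -1.06  0.95]
```

View pics/w5.png

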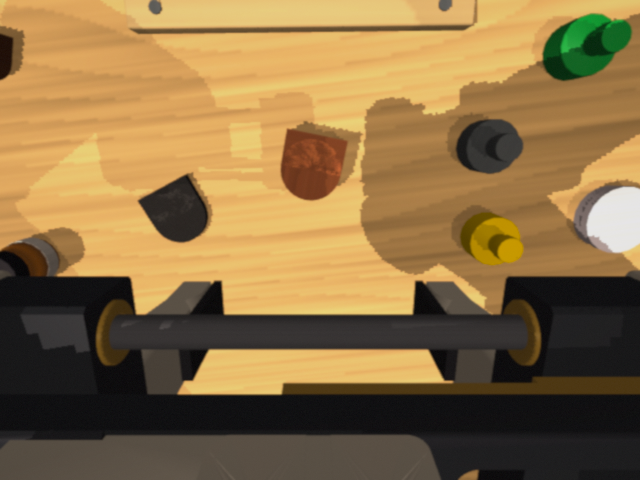

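w5 shows the heel with flat-edge corners (288,128),(347,141) and nose (311,199), the rubber with corners (139,201),(192,175) and nose (181,242), and the dark weight at (487,147), knob (506,149).

```bash
cat >> h.py <<'E'
def dpose(m,z,c):
    """mask of a D outline -> (flat-edge middle, yaw, size)"""
    cs=max(cv2.findContours(m,0,cv2.CHAIN_APPROX_NONE)[0],key=cv2.contourArea)
    P=cast(cs[:,0]+.0,z,c)[:,:2]
    (cx,cy),(w,h),a=cv2.minAreaRect((P*1000).astype(np.float32))
    cen=np.array([cx,cy])/1000
    cands=[np.radians(a+k*90) for k in range(4)]; th=min(cands,key=lambda t:abs((t+np.pi)%(2*np.pi)-np.pi))
    th=(th+np.pi)%(2*np.pi)-np.pi
    ex=np.array([np.cos(th),np.sin(th)]); ey=np.array([-ex[1],ex[0]])
    q=P-cen; o=cen+ex*(q@ex).max()+ey*((q@ey).max()+(q@ey).min())/2
    # refine yaw from the flat edge points
    e=P[((P-o)@ex>-.003)&(abs((P-o)@ey)<.02)]; k=np.polyfit((e-o)@ey,(e-o)@ex,1)[0]
    print('origin',o.round(4),'yaw rect %.3f edge %.3f'%(th,th-np.arctan(k)),'size',round(np.ptp(q@ex),4),round(np.ptp(q@ey),4),'centroid',P.mean(0).round(4))
    return cs
E
python3 - <<'E'
from h import *
im=cv2.imread('pics/w5.png'); c=np.load('w5c.npy',allow_pickle=True).item()
hsv=cv2.cvtColor(im,cv2.COLOR_BGR2HSV)
h=cv2.inRange(hsv,(0,120,20),(12,255,200)); h[:, :250]=0;h[:,370:]=0;h[:100]=0;h[215:]=0
dpose(cv2.morphologyEx(h,3,np.ones((5,5))),.03,c)
r=cv2.inRange(hsv,(0,0,0),(180,255,68)); r[:,:120]=0;r[:,230:]=0;r[:160]=0;r[260:]=0
dpose(cv2.morphologyEx(r,3,np.ones((5,5))),.008,c)
w=cv2.inRange(hsv,(0,0,0),(180,90,110)); w[:,:450]=0;w[:,530:]=0;w[:115]=0;w[180:]=0
w=cv2.morphologyEx(w,2,np.ones((3,3)))
print('weight bbox',cv2.boundingRect(w))
cv2.imwrite('pics/c2.png',cv2.resize(np.hstack([im[100:215,250:370],im[150:265,110:230],im[95:210,440:560]]),None,fx=2.2,fy=2.2))
print('base',cast((484,147),.0,c),'knob',cast((505.5,148.5),.054,c))
E
```

```text
origin [ 0.4755 -0.0069] yaw rect -0.300 edge -0.306 size 0.0545 0.0507 centroid [4.538e-01 1.000e-04]
origin [0.4454 0.1405] yaw rect 0.356 edge 0.354 size 0.053 0.0527 centroid [0.4236 0.132 ]
weight bbox (457, 120, 66, 53)
base [[ 0.4470531  -0.15783293  0.        ]] knob [[ 0.44777228 -0.15131517  0.054     ]]
```

View pics/c2.png

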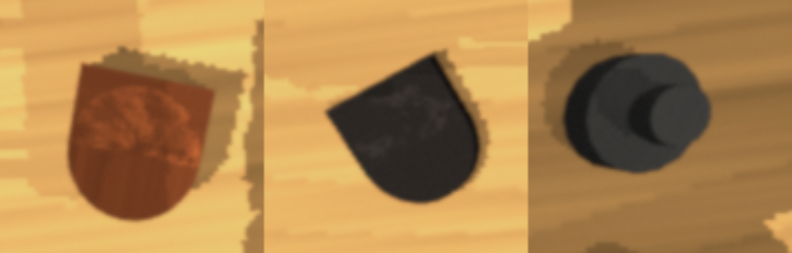

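Crop confirms all three. Grasping the heel across its straight sides.

Call:
{"method": "apply_moves", "body": {
  "steps": [
    {"translation": [0.06, 0, 0], "rotation": [0, 0, -0.1]},
    {"translation": [0.12, 0, -0.05], "rotation": [0, 0, -0.2]},
    {"translation": [0.18, -0.01, -0.1], "rotation": [0, 0, -0.3]},
    {"translation": [0.236, -0.011, -0.15], "rotation": [0, 0, -0.357]},
    {"translation": [0.236, -0.011, -0.25], "rotation": [0, 0, -0.357]},
    {"translation": [0.236, -0.011, -0.35], "rotation": [0, 0, -0.357]},
    {"translation": [0.236, -0.011, -0.45], "rotation": [0, 0, -0.357]},
    {"translation": [0.236, -0.011, -0.52], "rotation": [0, 0, -0.357]},
    {"translation": [0.236, -0.011, -0.56], "rotation": [0, 0, -0.357]},
    {"translation": [0.236, -0.011, -0.56], "rotation": [0, 0, -0.357]}
  ]
}}

```text
t: 12.9
eef_pos: [0.4584, -0.0025, 0.0527]
ee_rot: [3.138, 0.004, -0.303]
force: [-1.2, 0.5, 0.9]
width: 0.0877
gripper_force: 0.0
```

Call:
{"method": "apply_moves", "body": {
  "steps": [
    {"translation": [0, 0, -0.04], "rotation": [0, 0, 0]},
    {"translation": [0, 0, -0.08], "rotation": [0, 0, 0]},
    {"translation": [0, 0, -0.12], "rotation": [0, 0, 0]},
    {"translation": [0, 0, -0.15], "rotation": [0, 0, 0]},
    {"translation": [0, 0, -0.17], "rotation": [0, 0, 0]},
    {"translation": [0, 0, -0.19], "rotation": [0, 0, 0]},
    {"translation": [0, 0, -0.2], "rotation": [0, 0, 0]},
    {"translation": [0, 0, -0.2], "rotation": [0, 0, 0]},
    {"translation": [0, 0, -0.2], "rotation": [0, 0, 0]},
    {"translation": [0, 0, -0.2], "rotation": [0, 0, 0]}
  ]
}}

```text
t: 13.73
eef_pos: [0.4605, -0.0015, 0.0057]
ee_rot: [-3.141, -0.001, -0.3]
force: [-0.2, -1.0, -0.3]
width: 0.0875
gripper_force: 0.0
```

Run:
```python
from h import *
im,c=shot('wrist','w6');s=get_state();print(s['t'],s['eef_pos'].round(4),s['ee_rot'].round(4),s['force'].round(1))
```

```text
13.7833 [ 0.4605 -0.0015  0.0057] [-3.1411e+00 -6.0000e-04 -3.0000e-01] [ 0.7 -0.5  0.1]
```

Close with 20 N, then lift.

Call:
{"method": "apply_moves", "body": {
  "jaw": 1,
  "newtons": 20,
  "steps": [
    {"translation": [0, 0, 0], "rotation": [0, 0, 0]},
    {"translation": [0, 0, 0], "rotation": [0, 0, 0]},
    {"translation": [0, 0, 0], "rotation": [0, 0, 0]},
    {"translation": [0, 0, 0], "rotation": [0, 0, 0]},
    {"translation": [0, 0, 0], "rotation": [0, 0, 0]},
    {"translation": [0, 0, 0], "rotation": [0, 0, 0]},
    {"translation": [0, 0, 0], "rotation": [0, 0, 0]},
    {"translation": [0, 0, 0], "rotation": [0, 0, 0]},
    {"translation": [0, 0, 0], "rotation": [0, 0, 0]},
    {"translation": [0, 0, 0], "rotation": [0, 0, 0]}
  ]
}}

```text
t: 14.62
eef_pos: [0.4602, -0.0016, 0.0053]
ee_rot: [3.142, 0.0, -0.3]
force: [0.2, -0.4, 0.8]
width: 0.0518
gripper_force: 20.0
```

Call:
{"method": "apply_moves", "body": {
  "steps": [
    {"translation": [0, 0, 0.05], "rotation": [0, 0, 0]},
    {"translation": [0, 0, 0.1], "rotation": [0, 0, 0]},
    {"translation": [0, 0, 0.16], "rotation": [0, 0, 0]},
    {"translation": [0, 0, 0.22], "rotation": [0, 0, 0]},
    {"translation": [0, 0, 0.28], "rotation": [0, 0, 0]},
    {"translation": [0, 0, 0.32], "rotation": [0, 0, 0]},
    {"translation": [0, 0, 0.35], "rotation": [0, 0, 0]},
    {"translation": [0, 0, 0.36], "rotation": [0, 0, 0]},
    {"translation": [0, 0, 0.36], "rotation": [0, 0, 0]},
    {"translation": [0, 0, 0.36], "rotation": [0, 0, 0]}
  ]
}}

```text
t: 15.45
eef_pos: [0.4599, -0.0017, 0.0948]
ee_rot: [3.141, 0.001, -0.3]
force: [0.3, -0.0, -0.5]
width: 0.0515
gripper_force: 20.0
```

Run:
```python
from h import *
s=get_state();print(s['t'],s['eef_pos'].round(4),s['ee_rot'].round(4),s['force'].round(1),s['width'])
# best jig yaw: front board edge in w5 (z=.018), lower dark line
im=cv2.imread('pics/w5.png'); c=np.load('w5c.npy',allow_pickle=True).item()
g=cv2.cvtColor(im,cv2.COLOR_BGR2GRAY).astype(int)
pts=[(u,15+np.argmin(np.diff(g[15:40,u]))+1) for u in range(160,460,10)]
P=cast(pts,.018,c);k=np.polyfit(P[:,1],P[:,0],1);print('front edge x=%.4f y + %.4f'%tuple(k),(P[:,0]-np.polyval(k,P[:,1])).std(),[p[1] for p in pts])
# bar in w4
im=cv2.imread('pics/w4.png')
```

```text
15.45 [ 0.4599 -0.0017  0.0948] [ 3.1413e+00  6.0000e-04 -3.0010e-01] [ 0.3 -0.  -0.5] 0.05148102078839046
front edge x=0.1052 y + 0.5600 0.00021303818008234192 [np.int64(29), np.int64(28), np.int64(28), np.int64(28), np.int64(28), np.int64(28), np.int64(28), np.int64(28), np.int64(28), np.int64(27), np.int64(27), np.int64(27), np.int64(27), np.int64(27), np.int64(27), np.int64(27), np.int64(27), np.int64(27), np.int64(26), np.int64(26), np.int64(26), np.int64(26), np.int64(26), np.int64(26), np.int64(26), np.int64(26), np.int64(25), np.int64(25), np.int64(25), np.int64(25)]
```

Call:
{"method": "apply_moves", "body": {
  "steps": [
    {"translation": [0.07, 0.01, 0], "rotation": [0, 0, 0.05]},
    {"translation": [0.15, 0.02, 0], "rotation": [0, 0, 0.1]},
    {"translation": [0.23, 0.03, 0], "rotation": [0, 0, 0.15]},
    {"translation": [0.31, 0.045, 0], "rotation": [0, 0, 0.2]},
    {"translation": [0.39, 0.06, 0], "rotation": [0, 0, 0.25]},
    {"translation": [0.47, 0.07, 0], "rotation": [0, 0, 0.3]},
    {"translation": [0.54, 0.08, 0], "rotation": [0, 0, 0.35]},
    {"translation": [0.59, 0.085, 0], "rotation": [0, 0, 0.371]},
    {"translation": [0.62, 0.089, 0], "rotation": [0, 0, 0.371]},
    {"translation": [0.625, 0.089, 0], "rotation": [0, 0, 0.371]}
  ]
}}

```text
t: 16.28
eef_pos: [0.617, 0.0206, 0.0939]
ee_rot: [3.141, 0.002, -0.106]
force: [-0.2, -0.4, -0.4]
width: 0.0518
gripper_force: 20.0
```

Call:
{"method": "apply_moves", "body": {
  "steps": [
    {"translation": [0, 0, -0.03], "rotation": [0, 0, 0]},
    {"translation": [0, 0, -0.06], "rotation": [0, 0, 0]},
    {"translation": [0, 0, -0.1], "rotation": [0, 0, 0]},
    {"translation": [0, 0, -0.14], "rotation": [0, 0, 0]},
    {"translation": [0, 0, -0.18], "rotation": [0, 0, 0]},
    {"translation": [0, 0, -0.21], "rotation": [0, 0, 0]},
    {"translation": [0, 0, -0.23], "rotation": [0, 0, 0]},
    {"translation": [0, 0, -0.24], "rotation": [0, 0, 0]},
    {"translation": [0, 0, -0.24], "rotation": [0, 0, 0]},
    {"translation": [0, 0, -0.24], "rotation": [0, 0, 0]}
  ]
}}

```text
t: 17.12
eef_pos: [0.6167, 0.0207, 0.0354]
ee_rot: [3.142, -0.0, -0.106]
force: [-0.0, 0.4, -0.2]
width: 0.0518
gripper_force: 20.0
```

Run:
```python
from h import *
im,c=shot('wrist','w7');s=get_state();print(s['t'],s['eef_pos'].round(4),s['ee_rot'].round(4),s['force'].round(1),s['width'])
```

```text
17.1667 [0.6168 0.0207 0.0357] [-3.1414e+00 -6.0000e-04 -1.0550e-01] [-0.6 -0.7 -0.6] 0.05218300803727971
```

Call:
{"method": "apply_moves", "body": {
  "steps": [
    {"translation": [0, 0, -0.01], "rotation": [0, 0, 0]},
    {"translation": [0, 0, -0.02], "rotation": [0, 0, 0]},
    {"translation": [0, 0, -0.03], "rotation": [0, 0, 0]},
    {"translation": [0, 0, -0.036], "rotation": [0, 0, 0]},
    {"translation": [0, 0, -0.04], "rotation": [0, 0, 0]},
    {"translation": [0, 0, -0.044], "rotation": [0, 0, 0]},
    {"translation": [0, 0, -0.048], "rotation": [0, 0, 0]},
    {"translation": [0, 0, -0.05], "rotation": [0, 0, 0]},
    {"translation": [0, 0, -0.05], "rotation": [0, 0, 0]},
    {"translation": [0, 0, -0.05], "rotation": [0, 0, 0]}
  ]
}}

```text
t: 18.0
eef_pos: [0.6166, 0.0206, 0.0234]
ee_rot: [3.142, -0.0, -0.105]
force: [-1.8, 0.3, 6.0]
width: 0.052
gripper_force: 20.0
```

Call:
{"method": "apply_moves", "body": {
  "jaw": -0.9,
  "steps": [
    {"translation": [0, 0, 0], "rotation": [0, 0, 0]},
    {"translation": [0, 0, 0], "rotation": [0, 0, 0]},
    {"translation": [0, 0, 0], "rotation": [0, 0, 0]},
    {"translation": [0, 0, 0], "rotation": [0, 0, 0]},
    {"translation": [0, 0, 0.05], "rotation": [0, 0, 0]},
    {"translation": [0, 0, 0.12], "rotation": [0, 0, 0]},
    {"translation": [0, 0, 0.22], "rotation": [0, 0, 0]},
    {"translation": [0, 0, 0.34], "rotation": [0, 0, 0]},
    {"translation": [0, 0, 0.46], "rotation": [0, 0, 0]},
    {"translation": [0, 0, 0.56], "rotation": [0, 0, 0]}
  ]
}}

```text
t: 18.83
eef_pos: [0.6168, 0.0206, 0.1649]
ee_rot: [-3.141, -0.001, -0.105]
force: [0.7, -0.4, -0.0]
width: 0.0832
gripper_force: 0.0
```

Call:
{"method": "apply_moves", "body": {
  "jaw": -1,
  "steps": [
    {"translation": [-0.05, 0, 0.03], "rotation": [0, 0, 0]},
    {"translation": [-0.1, 0, 0.06], "rotation": [0, 0, 0]},
    {"translation": [-0.15, 0, 0.09], "rotation": [0, 0, 0]},
    {"translation": [-0.2, 0, 0.12], "rotation": [0, 0, 0]},
    {"translation": [-0.25, 0, 0.14], "rotation": [0, 0, 0]},
    {"translation": [-0.28, 0, 0.14], "rotation": [0, 0, 0]},
    {"translation": [-0.28, 0, 0.14], "rotation": [0, 0, 0]},
    {"translation": [-0.28, 0, 0.14], "rotation": [0, 0, 0]},
    {"translation": [-0.28, 0, 0.14], "rotation": [0, 0, 0]},
    {"translation": [-0.28, 0, 0.14], "rotation": [0, 0, 0]}
  ]
}}

```text
t: 19.67
eef_pos: [0.5468, 0.0207, 0.1972]
ee_rot: [3.141, 0.001, -0.106]
force: [0.1, -0.1, -0.2]
width: 0.0874
gripper_force: 0.0
```

Run:
```python
from h import *
im,c=shot('wrist','w8');s=get_state();print(s['t'],s['eef_pos'].round(4),s['ee_rot'].round(4))
np.save('w8c.npy',c,allow_pickle=True)
hsv=cv2.cvtColor(im,cv2.COLOR_BGR2HSV)
h=cv2.inRange(hsv,(0,120,20),(12,255,200)); h[270:]=0
cs=dpose(cv2.morphologyEx(h,3,np.ones((5,5))),.048,c);print(cv2.boundingRect(cs))
```

```text
19.7167 [0.5468 0.0206 0.1972] [ 3.1411e+00  8.0000e-04 -1.0580e-01]
origin [0.6318 0.0193] yaw rect -0.106 edge -0.106 size 0.0543 0.0508 centroid [0.6097 0.0216]
(277, 122, 65, 70)
```

View pics/w8.png

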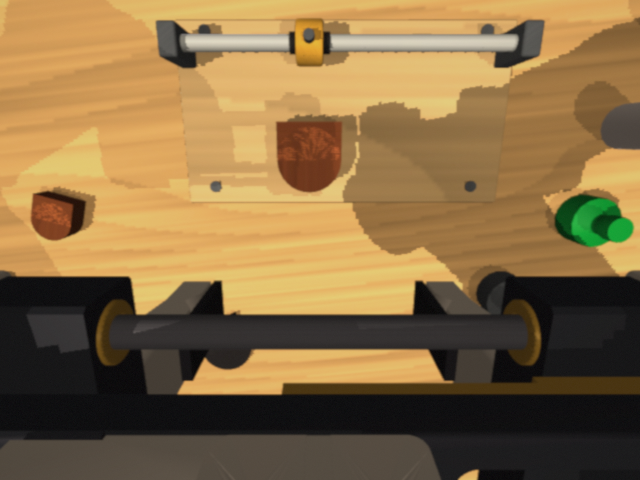

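w8: heel sits on the board at (309,155), flat edge at row 122 parallel to the bar, in line with the collar (309,42) to 0.5 mm. Refining the rubber's outline from w5 (mask came out 3 mm short).

Run:
```python
from h import *
im=cv2.imread('pics/w5.png'); c=np.load('w5c.npy',allow_pickle=True).item()
v=im[...,2]  # red channel: rubber dark, bench & shadow brighter
print([int(v[r,181]) for r in range(232,250)],[int(x) for x in v[215,130:160]])
for t in (60,80,90):
    r=(v<t).astype(np.uint8)*255; r[:,:120]=0;r[:,230:]=0;r[:160]=0;r[260:]=0
    dpose(cv2.morphologyEx(r,3,np.ones((5,5))),.008,c)
```

```text
[43, 44, 44, 44, 43, 44, 44, 44, 44, 77, 150, 212, 229, 232, 234, 234, 235, 235] [233, 232, 233, 233, 233, 233, 233, 233, 233, 233, 233, 233, 233, 234, 233, 225, 192, 130, 70, 45, 45, 47, 50, 51, 50, 47, 46, 49, 54, 54]
origin [0.4451 0.1404] yaw rect 0.360 edge 0.362 size 0.0528 0.0524 centroid [0.4235 0.1319]
origin [0.4454 0.1406] yaw rect 0.355 edge 0.357 size 0.0535 0.0532 centroid [0.4236 0.1321]
origin [0.4457 0.1406] yaw rect 0.355 edge 0.353 size 0.0538 0.0535 centroid [0.4234 0.1318]
```

Call:
{"method": "apply_moves", "body": {
  "steps": [
    {"translation": [-0.07, 0.07, 0], "rotation": [0, 0, 0.13]},
    {"translation": [-0.14, 0.14, 0], "rotation": [0, 0, 0.26]},
    {"translation": [-0.21, 0.21, 0], "rotation": [0, 0, 0.39]},
    {"translation": [-0.28, 0.28, 0], "rotation": [0, 0, 0.52]},
    {"translation": [-0.35, 0.35, -0.05], "rotation": [0, 0, 0.65]},
    {"translation": [-0.42, 0.42, -0.15], "rotation": [0, 0, 0.78]},
    {"translation": [-0.467, 0.459, -0.25], "rotation": [0, 0, 0.88]},
    {"translation": [-0.467, 0.459, -0.37], "rotation": [0, 0, 0.88]},
    {"translation": [-0.467, 0.459, -0.48], "rotation": [0, 0, 0.88]},
    {"translation": [-0.467, 0.459, -0.55], "rotation": [0, 0, 0.88]}
  ]
}}

```text
t: 20.55
eef_pos: [0.4287, 0.1351, 0.0579]
ee_rot: [3.141, 0.002, 0.356]
force: [-0.2, 0.7, -0.6]
width: 0.0873
gripper_force: 0.0
```

Call:
{"method": "apply_moves", "body": {
  "steps": [
    {"translation": [0, 0, -0.05], "rotation": [0, 0, 0]},
    {"translation": [0, 0, -0.1], "rotation": [0, 0, 0]},
    {"translation": [0, 0, -0.14], "rotation": [0, 0, 0]},
    {"translation": [0, 0, -0.16], "rotation": [0, 0, 0]},
    {"translation": [0, 0, -0.18], "rotation": [0, 0, 0]},
    {"translation": [0, 0, -0.19], "rotation": [0, 0, 0]},
    {"translation": [0, 0, -0.19], "rotation": [0, 0, 0]},
    {"translation": [0, 0, -0.19], "rotation": [0, 0, 0]},
    {"translation": [0, 0, -0.19], "rotation": [0, 0, 0]},
    {"translation": [0, 0, -0.19], "rotation": [0, 0, 0]}
  ]
}}

```text
t: 21.38
eef_pos: [0.43, 0.1356, 0.0133]
ee_rot: [-3.141, -0.001, 0.355]
force: [-0.3, -0.4, 0.3]
width: 0.0876
gripper_force: 0.0
```

Run:
```python
from h import *
im,c=shot('wrist','w9');s=get_state();print(s['t'],s['eef_pos'].round(4),s['ee_rot'].round(4),s['q'].round(2))
```

```text
21.4333 [0.43   0.1356 0.0133] [-3.1412e+00 -9.0000e-04  3.5520e-01] [ 0.74  0.26 -0.73  0.   -0.58  1.18]
```

Call:
{"method": "apply_moves", "body": {
  "steps": [
    {"translation": [0, 0, -0.01], "rotation": [0, 0, 0]},
    {"translation": [0, 0, -0.02], "rotation": [0, 0, 0]},
    {"translation": [0, 0, -0.03], "rotation": [0, 0, 0]},
    {"translation": [0, 0, -0.036], "rotation": [0, 0, 0]},
    {"translation": [0, 0, -0.041], "rotation": [0, 0, 0]},
    {"translation": [0, 0, -0.041], "rotation": [0, 0, 0]},
    {"translation": [0, 0, -0.041], "rotation": [0, 0, 0]},
    {"translation": [0, 0, -0.041], "rotation": [0, 0, 0]},
    {"translation": [0, 0, -0.041], "rotation": [0, 0, 0]},
    {"translation": [0, 0, -0.041], "rotation": [0, 0, 0]}
  ]
}}

```text
t: 22.27
eef_pos: [0.4298, 0.1354, 0.0026]
ee_rot: [-3.142, -0.0, 0.355]
force: [0.7, 0.2, 0.0]
width: 0.0874
gripper_force: 0.0
```

Call:
{"method": "apply_moves", "body": {
  "jaw": 1,
  "newtons": 12,
  "steps": [
    {"translation": [0, 0, 0], "rotation": [0, 0, 0]},
    {"translation": [0, 0, 0], "rotation": [0, 0, 0]},
    {"translation": [0, 0, 0], "rotation": [0, 0, 0]},
    {"translation": [0, 0, 0], "rotation": [0, 0, 0]},
    {"translation": [0, 0, 0], "rotation": [0, 0, 0]},
    {"translation": [0, 0, 0], "rotation": [0, 0, 0]},
    {"translation": [0, 0, 0], "rotation": [0, 0, 0]},
    {"translation": [0, 0, 0], "rotation": [0, 0, 0]},
    {"translation": [0, 0, 0], "rotation": [0, 0, 0]},
    {"translation": [0, 0, 0], "rotation": [0, 0, 0]}
  ]
}}

```text
t: 23.1
eef_pos: [0.4298, 0.1354, 0.0026]
ee_rot: [3.142, -0.0, 0.355]
force: [0.6, 0.3, -0.1]
width: 0.0519
gripper_force: 12.0
```

Call:
{"method": "apply_moves", "body": {
  "steps": [
    {"translation": [0, 0, 0.04], "rotation": [0, 0, 0]},
    {"translation": [0, 0, 0.1], "rotation": [0, 0, 0]},
    {"translation": [0, 0, 0.16], "rotation": [0, 0, 0]},
    {"translation": [0, 0, 0.22], "rotation": [0, 0, 0]},
    {"translation": [0, 0, 0.28], "rotation": [0, 0, 0]},
    {"translation": [0, 0, 0.34], "rotation": [0, 0, 0]},
    {"translation": [0, 0, 0.38], "rotation": [0, 0, 0]},
    {"translation": [0, 0, 0.4], "rotation": [0, 0, 0]},
    {"translation": [0, 0, 0.4], "rotation": [0, 0, 0]},
    {"translation": [0, 0, 0.4], "rotation": [0, 0, 0]}
  ]
}}

```text
t: 23.93
eef_pos: [0.4295, 0.1353, 0.1023]
ee_rot: [-3.141, 0.0, 0.355]
force: [-0.0, -0.6, -0.3]
width: 0.0518
gripper_force: 12.0
```

Run:
```python
from h import *
im,c=shot('wrist','w10');s=get_state();print(s['t'],s['eef_pos'].round(4),s['ee_rot'].round(4),s['width'])
cv2.imwrite('pics/c3.png',im[240:480])
```

```text
23.9833 [0.4294 0.1351 0.1019] [3.1415e+00 8.0000e-04 3.5490e-01] 0.051523102431341734
```

Call:
{"method": "apply_moves", "body": {
  "steps": [
    {"translation": [0.08, -0.05, 0], "rotation": [0, 0, -0.1]},
    {"translation": [0.16, -0.1, 0], "rotation": [0, 0, -0.2]},
    {"translation": [0.24, -0.15, 0], "rotation": [0, 0, -0.3]},
    {"translation": [0.33, -0.2, 0], "rotation": [0, 0, -0.4]},
    {"translation": [0.42, -0.26, 0], "rotation": [0, 0, -0.5]},
    {"translation": [0.51, -0.32, 0], "rotation": [0, 0, -0.6]},
    {"translation": [0.6, -0.37, 0], "rotation": [0, 0, -0.7]},
    {"translation": [0.67, -0.42, 0], "rotation": [0, 0, -0.8]},
    {"translation": [0.72, -0.45, 0], "rotation": [0, 0, -0.86]},
    {"translation": [0.745, -0.457, 0], "rotation": [0, 0, -0.88]}
  ]
}}

```text
t: 24.82
eef_pos: [0.6167, 0.0196, 0.1007]
ee_rot: [3.14, 0.002, -0.109]
force: [0.6, 0.1, 0.3]
width: 0.0517
gripper_force: 12.0
```

Call:
{"method": "apply_moves", "body": {
  "steps": [
    {"translation": [0, 0, -0.02], "rotation": [0, 0, 0]},
    {"translation": [0, 0, -0.04], "rotation": [0, 0, 0]},
    {"translation": [0, 0, -0.07], "rotation": [0, 0, 0]},
    {"translation": [0, 0, -0.1], "rotation": [0, 0, 0]},
    {"translation": [0, 0, -0.12], "rotation": [0, 0, 0]},
    {"translation": [0, 0, -0.14], "rotation": [0, 0, 0]},
    {"translation": [0, 0, -0.15], "rotation": [0, 0, 0]},
    {"translation": [0, 0, -0.15], "rotation": [0, 0, 0]},
    {"translation": [0, 0, -0.15], "rotation": [0, 0, 0]},
    {"translation": [0, 0, -0.15], "rotation": [0, 0, 0]}
  ]
}}

```text
t: 25.65
eef_pos: [0.6162, 0.0212, 0.0654]
ee_rot: [-3.141, -0.001, -0.105]
force: [0.2, -0.7, 0.4]
width: 0.0514
gripper_force: 12.0
```

Run:
```python
from h import *
im,c=shot('wrist','w11');s=get_state();print(s['t'],s['eef_pos'].round(4),s['ee_rot'].round(4),s['width'])
```

```text
25.7 [0.6163 0.0212 0.0655] [-3.1414e+00 -7.0000e-04 -1.0550e-01] 0.05190650731769247
```

Call:
{"method": "apply_moves", "body": {
  "steps": [
    {"translation": [-0.001, -0.002, -0.01], "rotation": [0, 0, 0]},
    {"translation": [-0.001, -0.002, -0.02], "rotation": [0, 0, 0]},
    {"translation": [-0.001, -0.002, -0.03], "rotation": [0, 0, 0]},
    {"translation": [-0.001, -0.002, -0.04], "rotation": [0, 0, 0]},
    {"translation": [-0.001, -0.002, -0.048], "rotation": [0, 0, 0]},
    {"translation": [-0.001, -0.002, -0.054], "rotation": [0, 0, 0]},
    {"translation": [-0.001, -0.002, -0.058], "rotation": [0, 0, 0]},
    {"translation": [-0.001, -0.002, -0.06], "rotation": [0, 0, 0]},
    {"translation": [-0.001, -0.002, -0.06], "rotation": [0, 0, 0]},
    {"translation": [-0.001, -0.002, -0.06], "rotation": [0, 0, 0]}
  ]
}}

```text
t: 26.53
eef_pos: [0.6157, 0.0206, 0.0506]
ee_rot: [3.141, -0.0, -0.105]
force: [-3.2, -0.1, 5.9]
width: 0.0518
gripper_force: 12.0
```

Call:
{"method": "apply_moves", "body": {
  "jaw": -0.9,
  "steps": [
    {"translation": [0, 0, 0], "rotation": [0, 0, 0]},
    {"translation": [0, 0, 0], "rotation": [0, 0, 0]},
    {"translation": [0, 0, 0], "rotation": [0, 0, 0]},
    {"translation": [0, 0, 0], "rotation": [0, 0, 0]},
    {"translation": [0, 0, 0.04], "rotation": [0, 0, 0]},
    {"translation": [0, 0, 0.1], "rotation": [0, 0, 0]},
    {"translation": [0, 0, 0.2], "rotation": [0, 0, 0]},
    {"translation": [0, 0, 0.3], "rotation": [0, 0, 0]},
    {"translation": [0, 0, 0.4], "rotation": [0, 0, 0]},
    {"translation": [0, 0, 0.46], "rotation": [0, 0, 0]}
  ]
}}

```text
t: 27.37
eef_pos: [0.6169, 0.0207, 0.1689]
ee_rot: [-3.141, -0.004, -0.105]
force: [1.3, 0.2, 0.6]
width: 0.0832
gripper_force: 0.0
```

Call:
{"method": "apply_moves", "body": {
  "jaw": -1,
  "steps": [
    {"translation": [-0.05, 0, 0.03], "rotation": [0, 0, 0]},
    {"translation": [-0.1, 0, 0.06], "rotation": [0, 0, 0]},
    {"translation": [-0.15, 0, 0.09], "rotation": [0, 0, 0]},
    {"translation": [-0.2, 0, 0.12], "rotation": [0, 0, 0]},
    {"translation": [-0.25, 0, 0.14], "rotation": [0, 0, 0]},
    {"translation": [-0.28, 0, 0.14], "rotation": [0, 0, 0]},
    {"translation": [-0.28, 0, 0.14], "rotation": [0, 0, 0]},
    {"translation": [-0.28, 0, 0.14], "rotation": [0, 0, 0]},
    {"translation": [-0.28, 0, 0.14], "rotation": [0, 0, 0]},
    {"translation": [-0.28, 0, 0.14], "rotation": [0, 0, 0]}
  ]
}}

```text
t: 28.2
eef_pos: [0.5461, 0.0206, 0.1995]
ee_rot: [3.141, 0.001, -0.106]
force: [0.6, -0.4, -0.3]
width: 0.0875
gripper_force: 0.0
```

Run:
```python
from h import *
im,c=shot('wrist','w12');s=get_state();print(s['t'],s['eef_pos'].round(4),s['ee_rot'].round(4))
np.save('w12c.npy',c,allow_pickle=True)
r=(im[...,2]<90).astype(np.uint8)*255; r[:,:240]=0;r[:,380:]=0;r[:90]=0;r[240:]=0
r=cv2.morphologyEx(r,2,np.ones((5,5)));cs=dpose(r,.056,c);x,y,w,h=cv2.boundingRect(cs);print(x,y,w,h)
hsv=cv2.cvtColor(im,cv2.COLOR_BGR2HSV)
b=cv2.inRange(hsv,(0,120,20),(12,255,200));b[270:]=0;b[:,:200]=0;print('wood px',cv2.boundingRect(b))
cv2.imwrite('pics/c4.png',cv2.resize(im[0:240,200:440],(600,600),interpolation=cv2.INTER_CUBIC))
```

```text
28.25 [0.5461 0.0206 0.1995] [ 3.1411e+00  8.0000e-04 -1.0580e-01]
origin [0.6322 0.0192] yaw rect -0.106 edge -0.106 size 0.0539 0.0507 centroid [0.6102 0.0215]
276 120 66 71
wood px (0, 0, 0, 0)
```

View pics/c4.png

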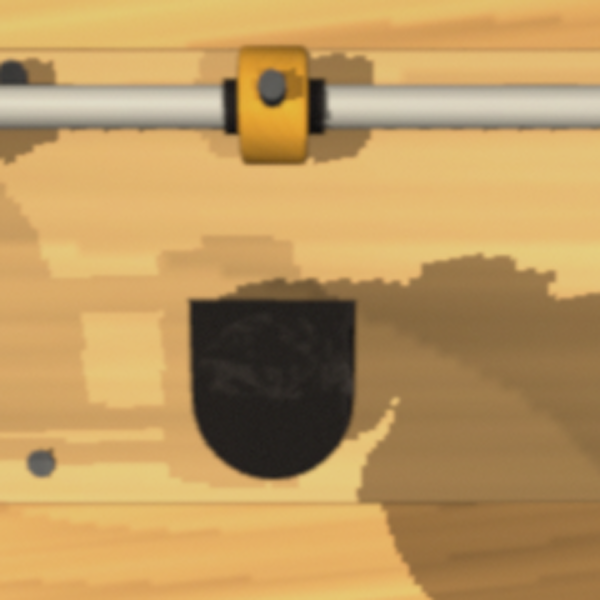

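Rubber's outline matches the block within 0.5 mm, no wood showing (crop: rubber at (272,388), collar on the band at (272,105)). Now a close look at the weight.

Call:
{"method": "apply_moves", "body": {
  "jaw": -0.4,
  "steps": [
    {"translation": [-0.05, -0.04, 0], "rotation": [0, 0, -0.1]},
    {"translation": [-0.1, -0.08, 0], "rotation": [0, 0, -0.2]},
    {"translation": [-0.16, -0.13, 0], "rotation": [0, 0, -0.3]},
    {"translation": [-0.22, -0.18, 0], "rotation": [0, 0, -0.4]},
    {"translation": [-0.28, -0.23, 0], "rotation": [0, 0, -0.5]},
    {"translation": [-0.34, -0.28, 0], "rotation": [0, 0, -0.6]},
    {"translation": [-0.4, -0.32, 0], "rotation": [0, 0, -0.7]},
    {"translation": [-0.46, -0.37, 0], "rotation": [0, 0, -0.8]},
    {"translation": [-0.51, -0.41, 0], "rotation": [0, 0, -0.9]},
    {"translation": [-0.544, -0.442, 0], "rotation": [0, 0, -1]}
  ]
}}

```text
t: 29.08
eef_pos: [0.4088, -0.0906, 0.1999]
ee_rot: [3.141, 0.0, -0.632]
force: [-0.4, -0.7, -0.0]
width: 0.0612
gripper_force: 0.0
```

Call:
{"method": "apply_moves", "body": {
  "steps": [
    {"translation": [0, 0, 0], "rotation": [0, 0, -0.15]},
    {"translation": [0, 0, 0], "rotation": [0, 0, -0.3]},
    {"translation": [0, 0, 0], "rotation": [0, 0, -0.45]},
    {"translation": [0, 0, 0], "rotation": [0, 0, -0.6]},
    {"translation": [0, 0, 0], "rotation": [0, 0, -0.7]},
    {"translation": [0, 0, 0], "rotation": [0, 0, -0.707]},
    {"translation": [0, 0, 0], "rotation": [0, 0, -0.707]},
    {"translation": [0, 0, 0], "rotation": [0, 0, -0.707]},
    {"translation": [0, 0, 0], "rotation": [0, 0, -0.707]},
    {"translation": [0, 0, 0], "rotation": [0, 0, -0.707]}
  ]
}}

```text
t: 29.92
eef_pos: [0.4098, -0.0899, 0.2]
ee_rot: [3.141, 0.0, -0.999]
force: [0.4, 0.2, 0.5]
width: 0.0613
gripper_force: 0.0
```

Run:
```python
from h import *
im,c=shot('wrist','w13');s=get_state();print(s['t'],s['eef_pos'].round(4),s['ee_rot'].round(4))
np.save('w13c.npy',c,allow_pickle=True)
print(proj([[.447,-.154,0],[.447,-.154,.054]],c).round(1))
```

```text
29.9667 [ 0.4098 -0.0899  0.2   ] [ 3.1415 -0.     -0.9988]
[[322.1 136. ]
 [322.8 135.4]]
```

View pics/w13.png

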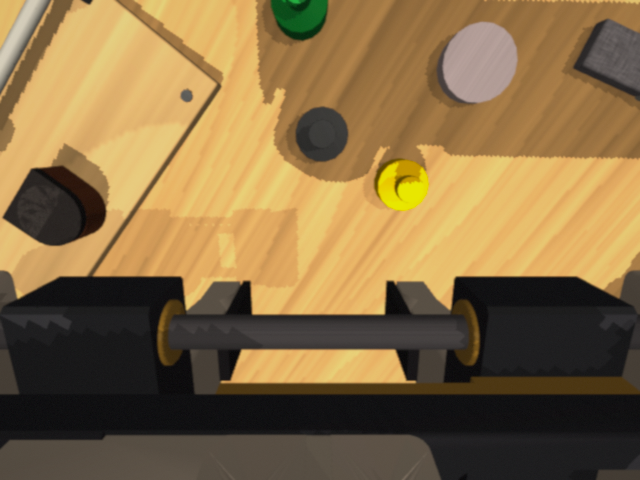

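Weight seen from right above at (322,134); yellow one at (403,185) clears the fingers. Grasp the knob.

Call:
{"method": "apply_moves", "body": {
  "steps": [
    {"translation": [0.05, -0.09, 0], "rotation": [0, 0, 0]},
    {"translation": [0.1, -0.18, 0], "rotation": [0, 0, 0]},
    {"translation": [0.15, -0.26, -0.05], "rotation": [0, 0, 0]},
    {"translation": [0.151, -0.26, -0.15], "rotation": [0, 0, 0]},
    {"translation": [0.151, -0.26, -0.25], "rotation": [0, 0, 0]},
    {"translation": [0.151, -0.26, -0.35], "rotation": [0, 0, 0]},
    {"translation": [0.151, -0.26, -0.43], "rotation": [0, 0, 0]},
    {"translation": [0.151, -0.26, -0.48], "rotation": [0, 0, 0]},
    {"translation": [0.151, -0.26, -0.5], "rotation": [0, 0, 0]},
    {"translation": [0.151, -0.26, -0.5], "rotation": [0, 0, 0]}
  ]
}}

```text
t: 30.8
eef_pos: [0.4468, -0.1549, 0.074]
ee_rot: [3.139, 0.001, -0.999]
force: [-0.2, 0.5, -0.1]
width: 0.0611
gripper_force: 0.0
```

Call:
{"method": "apply_moves", "body": {
  "steps": [
    {"translation": [0, 0, -0.02], "rotation": [0, 0, 0]},
    {"translation": [0, 0, -0.04], "rotation": [0, 0, 0]},
    {"translation": [0, 0, -0.06], "rotation": [0, 0, 0]},
    {"translation": [0, 0, -0.08], "rotation": [0, 0, 0]},
    {"translation": [0, 0, -0.1], "rotation": [0, 0, 0]},
    {"translation": [0, 0, -0.12], "rotation": [0, 0, 0]},
    {"translation": [0, 0, -0.132], "rotation": [0, 0, 0]},
    {"translation": [0, 0, -0.132], "rotation": [0, 0, 0]},
    {"translation": [0, 0, -0.132], "rotation": [0, 0, 0]},
    {"translation": [0, 0, -0.132], "rotation": [0, 0, 0]}
  ]
}}

```text
t: 31.63
eef_pos: [0.4477, -0.1549, 0.0422]
ee_rot: [-3.141, -0.0, -0.999]
force: [0.3, -1.2, 0.7]
width: 0.0615
gripper_force: 0.0
```

Call:
{"method": "apply_moves", "body": {
  "jaw": 1,
  "newtons": 40,
  "steps": [
    {"translation": [0, 0, 0], "rotation": [0, 0, 0]},
    {"translation": [0, 0, 0], "rotation": [0, 0, 0]},
    {"translation": [0, 0, 0], "rotation": [0, 0, 0]},
    {"translation": [0, 0, 0], "rotation": [0, 0, 0]},
    {"translation": [0, 0, 0], "rotation": [0, 0, 0]},
    {"translation": [0, 0, 0], "rotation": [0, 0, 0]},
    {"translation": [0, 0, 0], "rotation": [0, 0, 0]},
    {"translation": [0, 0, 0], "rotation": [0, 0, 0]},
    {"translation": [0, 0, 0], "rotation": [0, 0, 0]},
    {"translation": [0, 0, 0], "rotation": [0, 0, 0]}
  ]
}}

```text
t: 32.47
eef_pos: [0.4477, -0.1548, 0.0421]
ee_rot: [-3.141, -0.0, -0.999]
force: [1.6, 0.6, -0.8]
width: 0.0204
gripper_force: 40.0
```

Call:
{"method": "apply_moves", "body": {
  "steps": [
    {"translation": [0, 0, 0.04], "rotation": [0, 0, 0]},
    {"translation": [0, 0, 0.1], "rotation": [0, 0, 0]},
    {"translation": [0, 0, 0.16], "rotation": [0, 0, 0]},
    {"translation": [0, 0, 0.22], "rotation": [0, 0, 0]},
    {"translation": [0, 0, 0.28], "rotation": [0, 0, 0]},
    {"translation": [0, 0, 0.34], "rotation": [0, 0, 0]},
    {"translation": [0, 0, 0.38], "rotation": [0, 0, 0]},
    {"translation": [0, 0, 0.4], "rotation": [0, 0, 0]},
    {"translation": [0, 0, 0.4], "rotation": [0, 0, 0]},
    {"translation": [0, 0, 0.4], "rotation": [0, 0, 0]}
  ]
}}

```text
t: 33.3
eef_pos: [0.4469, -0.1548, 0.1414]
ee_rot: [3.141, 0.001, -1.0]
force: [-0.1, -0.4, -4.3]
width: 0.02
gripper_force: 40.0
```

Run:
```python
from h import *
im,c=shot('top','t14');s=get_state();print(s['t'],s['eef_pos'].round(4),s['ee_rot'].round(4),s['force'],s['width'])
```

```text
33.35 [ 0.4467 -0.1548  0.1411] [ 3.1404e+00  1.1000e-03 -9.9980e-01] [-0.71737577  0.80975839 -4.18348995] 0.020511359452407833
```

Call:
{"method": "apply_moves", "body": {
  "steps": [
    {"translation": [0.05, 0.055, 0], "rotation": [0, 0, 0]},
    {"translation": [0.11, 0.12, 0], "rotation": [0, 0, 0]},
    {"translation": [0.18, 0.2, 0], "rotation": [0, 0, 0]},
    {"translation": [0.25, 0.28, 0], "rotation": [0, 0, 0]},
    {"translation": [0.32, 0.36, 0], "rotation": [0, 0, 0]},
    {"translation": [0.4, 0.45, 0], "rotation": [0, 0, 0]},
    {"translation": [0.48, 0.54, 0], "rotation": [0, 0, 0]},
    {"translation": [0.55, 0.62, 0], "rotation": [0, 0, 0]},
    {"translation": [0.6, 0.68, 0], "rotation": [0, 0, 0]},
    {"translation": [0.634, 0.708, 0], "rotation": [0, 0, 0]}
  ]
}}

```text
t: 34.18
eef_pos: [0.6067, 0.0239, 0.1402]
ee_rot: [3.14, 0.001, -0.998]
force: [-0.6, -0.3, -3.4]
width: 0.0201
gripper_force: 40.0
```

Call:
{"method": "apply_moves", "body": {
  "steps": [
    {"translation": [0, 0, -0.02], "rotation": [0, 0, 0]},
    {"translation": [0, 0, -0.04], "rotation": [0, 0, 0]},
    {"translation": [0, 0, -0.07], "rotation": [0, 0, 0]},
    {"translation": [0, 0, -0.1], "rotation": [0, 0, 0]},
    {"translation": [0, 0, -0.12], "rotation": [0, 0, 0]},
    {"translation": [0, 0, -0.12], "rotation": [0, 0, 0]},
    {"translation": [0, 0, -0.12], "rotation": [0, 0, 0]},
    {"translation": [0, 0, -0.12], "rotation": [0, 0, 0]},
    {"translation": [0, 0, -0.12], "rotation": [0, 0, 0]},
    {"translation": [0, 0, -0.12], "rotation": [0, 0, 0]}
  ]
}}

```text
t: 35.02
eef_pos: [0.6063, 0.0222, 0.1126]
ee_rot: [-3.141, -0.0, -0.999]
force: [-0.4, 0.5, -4.0]
width: 0.0206
gripper_force: 40.0
```

Run:
```python
from h import *
im,c=shot('scene','s15');s=get_state();print(s['t'],s['eef_pos'].round(4),s['ee_rot'].round(4),s['force'],s['width'])
u,v=proj([.605,.022,.08],c)[0].astype(int);print(u,v)
cv2.imwrite('pics/c5.png',cv2.resize(im[v-60:v+50,u-80:u+80],(640,440),interpolation=cv2.INTER_CUBIC))
```

```text
35.0667 [0.6062 0.0222 0.1125] [-3.1409e+00 -2.0000e-04 -9.9940e-01] [-0.0888096   0.0129741  -3.56743449] 0.02026182512340043
338 272
```

View pics/c5.png

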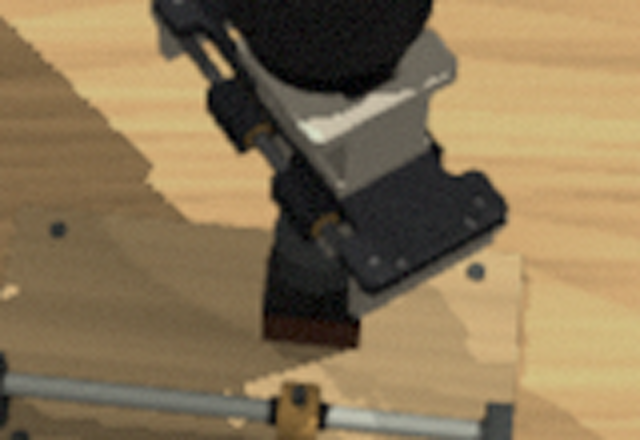

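The gripper hides the weight; lower gently and use the force as the check.

Call:
{"method": "apply_moves", "body": {
  "steps": [
    {"translation": [-0.003, 0, -0.01], "rotation": [0, 0, 0]},
    {"translation": [-0.003, 0, -0.02], "rotation": [0, 0, 0]},
    {"translation": [-0.003, 0, -0.03], "rotation": [0, 0, 0]},
    {"translation": [-0.003, 0, -0.038], "rotation": [0, 0, 0]},
    {"translation": [-0.003, 0, -0.044], "rotation": [0, 0, 0]},
    {"translation": [-0.003, 0, -0.05], "rotation": [0, 0, 0]},
    {"translation": [-0.003, 0, -0.054], "rotation": [0, 0, 0]},
    {"translation": [-0.003, 0, -0.058], "rotation": [0, 0, 0]},
    {"translation": [-0.003, 0, -0.058], "rotation": [0, 0, 0]},
    {"translation": [-0.003, 0, -0.058], "rotation": [0, 0, 0]}
  ]
}}

```text
t: 35.9
eef_pos: [0.6055, 0.0222, 0.0981]
ee_rot: [-3.141, -0.0, -0.999]
force: [-2.0, 0.2, 1.4]
width: 0.02
gripper_force: 40.0
```

Call:
{"method": "apply_moves", "body": {
  "jaw": -0.4,
  "steps": [
    {"translation": [0, 0, 0], "rotation": [0, 0, 0]},
    {"translation": [0, 0, 0], "rotation": [0, 0, 0]},
    {"translation": [0, 0, 0], "rotation": [0, 0, 0]},
    {"translation": [0, 0, 0], "rotation": [0, 0, 0]},
    {"translation": [0, 0, 0], "rotation": [0, 0, 0]},
    {"translation": [0, 0, 0.05], "rotation": [0, 0, 0]},
    {"translation": [0, 0, 0.12], "rotation": [0, 0, 0]},
    {"translation": [0, 0, 0.2], "rotation": [0, 0, 0]},
    {"translation": [0, 0, 0.3], "rotation": [0, 0, 0]},
    {"translation": [0, 0, 0.4], "rotation": [0, 0, 0]}
  ]
}}

```text
t: 36.73
eef_pos: [0.6049, 0.022, 0.1982]
ee_rot: [3.141, 0.0, -0.999]
force: [-0.0, -1.1, -0.2]
width: 0.0614
gripper_force: 0.0
```

Call:
{"method": "apply_moves", "body": {
  "steps": [
    {"translation": [-0.03, 0.05, 0.03], "rotation": [0, 0, 0]},
    {"translation": [-0.06, 0.1, 0.06], "rotation": [0, 0, 0]},
    {"translation": [-0.09, 0.15, 0.09], "rotation": [0, 0, 0]},
    {"translation": [-0.13, 0.2, 0.12], "rotation": [0, 0, 0]},
    {"translation": [-0.16, 0.25, 0.15], "rotation": [0, 0, 0]},
    {"translation": [-0.16, 0.25, 0.15], "rotation": [0, 0, 0]},
    {"translation": [-0.16, 0.25, 0.15], "rotation": [0, 0, 0]},
    {"translation": [-0.16, 0.25, 0.15], "rotation": [0, 0, 0]},
    {"translation": [-0.16, 0.25, 0.15], "rotation": [0, 0, 0]},
    {"translation": [-0.16, 0.25, 0.15], "rotation": [0, 0, 0]}
  ]
}}

```text
t: 37.57
eef_pos: [0.5653, 0.084, 0.2345]
ee_rot: [3.141, 0.0, -1.0]
force: [-0.7, 0.4, -0.0]
width: 0.0615
gripper_force: 0.0
```

Run:
```python
from h import *
im,c=shot('wrist','w16');s=get_state();print(s['t'],s['eef_pos'].round(4),s['ee_rot'].round(4))
np.save('w16c.npy',c,allow_pickle=True)
print(proj([[.605,.0222,.056],[.605,.0222,.11],[.6326,.0192,.056],[.5769,.0251,.056]],c).round(1), c['xyz'])
```

```text
37.6167 [0.5653 0.084  0.2345] [ 3.1406e+00  1.0000e-04 -1.0002e+00]
[[318.2 136.5]
 [318.3 136. ]
 [293.  115.4]
 [343.2 157.2]] [0.60397815 0.02435068 0.39183491]
```

View pics/w16.png

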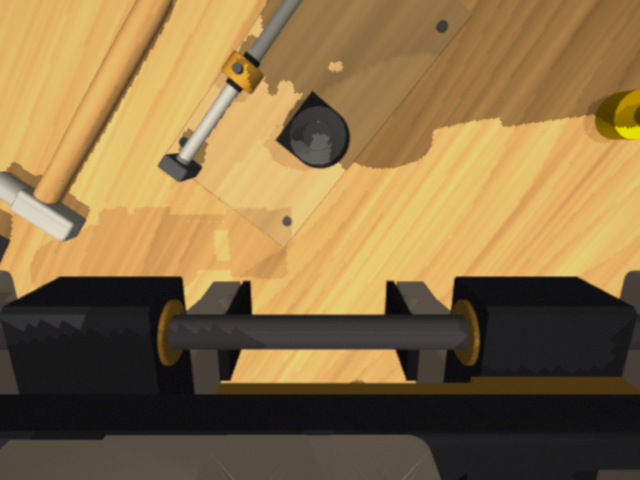

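Weight stands at (320,136), upright in the middle of the rubber. Next the bottle.

Call:
{"method": "apply_moves", "body": {
  "steps": [
    {"translation": [-0.02, -0.1, 0], "rotation": [0, 0, 0.1]},
    {"translation": [-0.04, -0.2, 0], "rotation": [0, 0, 0.2]},
    {"translation": [-0.06, -0.3, 0], "rotation": [0, 0, 0.3]},
    {"translation": [-0.08, -0.4, 0], "rotation": [0, 0, 0.4]},
    {"translation": [-0.1, -0.5, 0], "rotation": [0, 0, 0.5]},
    {"translation": [-0.12, -0.6, 0], "rotation": [0, 0, 0.6]},
    {"translation": [-0.14, -0.7, 0], "rotation": [0, 0, 0.7]},
    {"translation": [-0.16, -0.8, 0], "rotation": [0, 0, 0.8]},
    {"translation": [-0.17, -0.9, 0], "rotation": [0, 0, 0.9]},
    {"translation": [-0.18, -1, 0], "rotation": [0, 0, 1]}
  ]
}}

```text
t: 38.45
eef_pos: [0.5198, -0.167, 0.2349]
ee_rot: [3.141, 0.0, -0.474]
force: [0.3, -0.6, 0.4]
width: 0.0614
gripper_force: 0.0
```

Call:
{"method": "apply_moves", "body": {
  "steps": [
    {"translation": [0, -0.1, 0], "rotation": [0, 0, 0.15]},
    {"translation": [0, -0.2, 0], "rotation": [0, 0, 0.3]},
    {"translation": [0, -0.3, 0], "rotation": [0, 0, 0.45]},
    {"translation": [0, -0.36, 0], "rotation": [0, 0, 0.6]},
    {"translation": [0, -0.36, 0], "rotation": [0, 0, 0.72]},
    {"translation": [0, -0.36, 0], "rotation": [0, 0, 0.72]},
    {"translation": [0, -0.36, 0], "rotation": [0, 0, 0.72]},
    {"translation": [0, -0.36, 0], "rotation": [0, 0, 0.72]},
    {"translation": [0, -0.36, 0], "rotation": [0, 0, 0.72]},
    {"translation": [0, -0.36, 0], "rotation": [0, 0, 0.72]}
  ]
}}

```text
t: 39.28
eef_pos: [0.5203, -0.2549, 0.2352]
ee_rot: [3.142, -0.0, -0.099]
force: [-0.8, 0.1, 0.2]
width: 0.0613
gripper_force: 0.0
```

Run:
```python
from h import *
im,c=shot('wrist','w17');s=get_state();print(s['t'],s['eef_pos'].round(4),s['ee_rot'].round(4))
np.save('w17c.npy',c,allow_pickle=True)
print(proj([[.595,-.263,0],[.595,-.263,.112]],c).round(1))
# weight centre from w16: brighter than rubber
a=cv2.imread('pics/w16.png');k=np.load('w16c.npy',allow_pickle=True).item()
m=((a[...,2]>44)&(a[...,2]<110)&(np.ptp(a,axis=2)<25)).astype(np.uint8)*255
m[:95]=0;m[175:]=0;m[:,:270]=0;m[:,360:]=0; m=cv2.morphologyEx(m,2,np.ones((5,5)))
cs=max(cv2.findContours(m,0,2)[0],key=cv2.contourArea);(u,v),r=cv2.minEnclosingCircle(cs);print(u,v,r,cast((u,v),.082,k))
```

```text
39.3333 [ 0.5204 -0.255   0.2352] [ 3.1416e+00 -2.0000e-04 -9.8800e-02]
[[319.2 135.9]
 [319.6 134.3]]
318.22601318359375 136.07534790039062 30.377676010131836 [[0.6051031 0.0220923 0.082    ]]
```

View pics/w17.png

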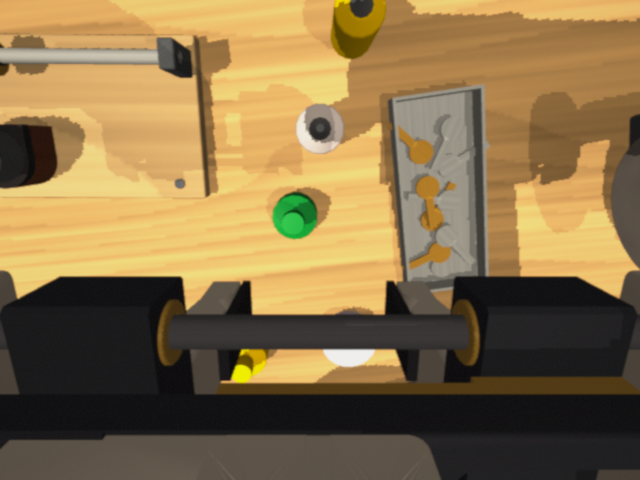

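Bottle at (320,129), seen from straight above → (0.600, −0.263); yellow look-alike (358,15) and tray (440,185) are clear of the fingers.

Call:
{"method": "apply_moves", "body": {
  "steps": [
    {"translation": [0.1, -0.01, 0], "rotation": [0, 0, 0]},
    {"translation": [0.2, -0.02, 0], "rotation": [0, 0, 0]},
    {"translation": [0.29, -0.033, 0], "rotation": [0, 0, 0]},
    {"translation": [0.318, -0.033, -0.05], "rotation": [0, 0, 0]},
    {"translation": [0.318, -0.033, -0.12], "rotation": [0, 0, 0]},
    {"translation": [0.318, -0.033, -0.2], "rotation": [0, 0, 0]},
    {"translation": [0.318, -0.033, -0.28], "rotation": [0, 0, 0]},
    {"translation": [0.318, -0.033, -0.36], "rotation": [0, 0, 0]},
    {"translation": [0.318, -0.033, -0.4], "rotation": [0, 0, 0]},
    {"translation": [0.318, -0.033, -0.4], "rotation": [0, 0, 0]}
  ]
}}

```text
t: 40.17
eef_pos: [0.598, -0.2629, 0.1321]
ee_rot: [-3.141, 0.005, -0.099]
force: [-0.3, -0.9, -0.3]
width: 0.0612
gripper_force: 0.0
```

Call:
{"method": "apply_moves", "body": {
  "steps": [
    {"translation": [0, 0, -0.05], "rotation": [0, 0, 0]},
    {"translation": [0, 0, -0.1], "rotation": [0, 0, 0]},
    {"translation": [0, 0, -0.15], "rotation": [0, 0, 0]},
    {"translation": [0, 0, -0.2], "rotation": [0, 0, 0]},
    {"translation": [0, 0, -0.25], "rotation": [0, 0, 0]},
    {"translation": [0, 0, -0.29], "rotation": [0, 0, 0]},
    {"translation": [0, 0, -0.32], "rotation": [0, 0, 0]},
    {"translation": [0, 0, -0.326], "rotation": [0, 0, 0]},
    {"translation": [0, 0, -0.326], "rotation": [0, 0, 0]},
    {"translation": [0, 0, -0.326], "rotation": [0, 0, 0]}
  ]
}}

```text
t: 41.0
eef_pos: [0.6001, -0.2637, 0.0539]
ee_rot: [3.141, -0.0, -0.099]
force: [-0.7, -0.1, -0.3]
width: 0.0611
gripper_force: 0.0
```

Call:
{"method": "apply_moves", "body": {
  "jaw": 1,
  "newtons": 15,
  "steps": [
    {"translation": [0, 0, 0], "rotation": [0, 0, 0]},
    {"translation": [0, 0, 0], "rotation": [0, 0, 0]},
    {"translation": [0, 0, 0], "rotation": [0, 0, 0]},
    {"translation": [0, 0, 0], "rotation": [0, 0, 0]},
    {"translation": [0, 0, 0], "rotation": [0, 0, 0]},
    {"translation": [0, 0, 0], "rotation": [0, 0, 0]},
    {"translation": [0, 0, 0], "rotation": [0, 0, 0]},
    {"translation": [0, 0, 0], "rotation": [0, 0, 0]},
    {"translation": [0, 0, 0], "rotation": [0, 0, 0]},
    {"translation": [0, 0, 0], "rotation": [0, 0, 0]}
  ]
}}

```text
t: 41.83
eef_pos: [0.6, -0.2637, 0.0539]
ee_rot: [3.141, -0.001, -0.099]
force: [0.2, -0.2, 4.0]
width: 0.0392
gripper_force: 15.0
```

Call:
{"method": "apply_moves", "body": {
  "steps": [
    {"translation": [0, 0, 0.04], "rotation": [0, 0, 0]},
    {"translation": [0, 0, 0.1], "rotation": [0, 0, 0]},
    {"translation": [0, 0, 0.18], "rotation": [0, 0, 0]},
    {"translation": [0, 0, 0.28], "rotation": [0, 0, 0]},
    {"translation": [0, 0, 0.38], "rotation": [0, 0, 0]},
    {"translation": [0, 0, 0.48], "rotation": [0, 0, 0]},
    {"translation": [0, 0, 0.56], "rotation": [0, 0, 0]},
    {"translation": [0, 0, 0.6], "rotation": [0, 0, 0]},
    {"translation": [0, 0, 0.6], "rotation": [0, 0, 0]},
    {"translation": [0, 0, 0.6], "rotation": [0, 0, 0]}
  ]
}}

```text
t: 42.67
eef_pos: [0.5994, -0.2633, 0.203]
ee_rot: [-3.141, 0.0, -0.099]
force: [-1.2, 0.7, -1.6]
width: 0.0393
gripper_force: 15.0
```

Run:
```python
from h import *
s=get_state();print(s['t'],s['eef_pos'].round(4),s['force'],s['width'])
# caddy from first top picture: dark bin rims
im=cv2.imread('pics/top0.png');c=camera_model('top')
g=cv2.cvtColor(im,cv2.COLOR_BGR2GRAY);m=((g<100)).astype(np.uint8)*255;m[:175]=0;m[280:]=0;m[:,:145]=0;m[:,202:]=0
m=cv2.morphologyEx(m,2,np.ones((3,3)));cs=max(cv2.findContours(m,0,2)[0],key=cv2.contourArea)
print(cv2.boundingRect(cs),cv2.minAreaRect(cs),cv2.minAreaRect((cast(cs[:,0]+.0,.045,c)[:,:2]*1000).astype(np.float32)))
```

```text
42.6667 [ 0.5994 -0.2633  0.203 ] [-1.1550273   0.69216195 -1.58913006] 0.0392825920229222
(151, 185, 48, 88) ((176.08416748046875, 228.15841674804688), (43.78163528442383, 85.6727066040039), 5.710593223571777) ((551.5986938476562, 380.7790222167969), (110.42215728759766, 217.51454162597656), 86.5792007446289)
```

Call:
{"method": "apply_moves", "body": {
  "steps": [
    {"translation": [-0.01, 0.05, 0], "rotation": [0, 0, 0]},
    {"translation": [-0.03, 0.12, 0], "rotation": [0, 0, 0]},
    {"translation": [-0.05, 0.22, 0], "rotation": [0, 0, 0]},
    {"translation": [-0.07, 0.33, 0], "rotation": [0, 0, 0]},
    {"translation": [-0.09, 0.44, 0], "rotation": [0, 0, 0]},
    {"translation": [-0.11, 0.55, 0], "rotation": [0, 0, 0]},
    {"translation": [-0.13, 0.66, 0], "rotation": [0, 0, 0]},
    {"translation": [-0.15, 0.77, 0], "rotation": [0, 0, 0]},
    {"translation": [-0.17, 0.88, 0], "rotation": [0, 0, 0]},
    {"translation": [-0.19, 1, 0], "rotation": [0, 0, 0]}
  ]
}}

```text
t: 43.5
eef_pos: [0.5504, -0.0123, 0.2017]
ee_rot: [3.141, 0.003, -0.099]
force: [0.4, -0.9, -1.7]
width: 0.0397
gripper_force: 15.0
```

Call:
{"method": "apply_moves", "body": {
  "steps": [
    {"translation": [-0.02, 0.1, 0], "rotation": [0, 0, 0]},
    {"translation": [-0.04, 0.2, 0], "rotation": [0, 0, 0]},
    {"translation": [-0.06, 0.3, 0], "rotation": [0, 0, 0]},
    {"translation": [-0.08, 0.4, 0], "rotation": [0, 0, 0]},
    {"translation": [-0.1, 0.5, 0], "rotation": [0, 0, 0]},
    {"translation": [-0.12, 0.6, 0], "rotation": [0, 0, 0]},
    {"translation": [-0.14, 0.7, 0], "rotation": [0, 0, 0]},
    {"translation": [-0.16, 0.8, 0], "rotation": [0, 0, 0]},
    {"translation": [-0.18, 0.9, 0], "rotation": [0, 0, 0]},
    {"translation": [-0.2, 1, 0], "rotation": [0, 0, 0]}
  ]
}}

```text
t: 44.33
eef_pos: [0.5005, 0.2372, 0.2017]
ee_rot: [3.14, 0.002, -0.099]
force: [1.6, -0.1, -1.8]
width: 0.0395
gripper_force: 15.0
```

Call:
{"method": "apply_moves", "body": {
  "steps": [
    {"translation": [-0.02, 0.1, 0], "rotation": [0, 0, 0]},
    {"translation": [-0.04, 0.2, 0], "rotation": [0, 0, 0]},
    {"translation": [-0.06, 0.3, 0], "rotation": [0, 0, 0]},
    {"translation": [-0.08, 0.4, 0], "rotation": [0, 0, 0]},
    {"translation": [-0.1, 0.5, 0], "rotation": [0, 0, 0]},
    {"translation": [-0.12, 0.57, 0], "rotation": [0, 0, 0]},
    {"translation": [-0.13, 0.59, 0], "rotation": [0, 0, 0]},
    {"translation": [-0.13, 0.59, 0], "rotation": [0, 0, 0]},
    {"translation": [-0.13, 0.59, 0], "rotation": [0, 0, 0]},
    {"translation": [-0.13, 0.59, 0], "rotation": [0, 0, 0]}
  ]
}}

```text
t: 45.17
eef_pos: [0.4696, 0.3829, 0.2032]
ee_rot: [3.141, 0.001, -0.099]
force: [-0.1, 0.3, -2.5]
width: 0.0399
gripper_force: 15.0
```

Run:
```python
from h import *
im,c=shot('wrist','w18');s=get_state();print(s['t'],s['eef_pos'].round(4),s['ee_rot'].round(4),s['width'])
np.save('w18c.npy',c,allow_pickle=True)
```

```text
45.2167 [0.4698 0.3828 0.2034] [ 3.1412e+00  3.0000e-04 -9.9600e-02] 0.03933663834690174
```

View pics/w18.png

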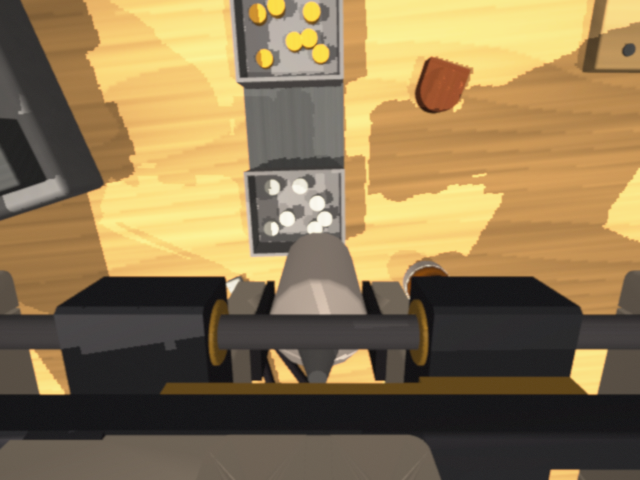

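w18: caddy gap between rims at row ~82 and ~171, plate edges at columns ~247 and ~344; bottle held upright. Measuring the gap's centre.

Run:
```python
from h import *
im=cv2.imread('pics/w18.png');c=np.load('w18c.npy',allow_pickle=True).item()
g=cv2.cvtColor(im,cv2.COLOR_BGR2GRAY).astype(int)
for r in (72,):pass
print('col',[(r,int(g[r,270:330].mean())) for r in list(range(70,92))+list(range(160,182))])
for r in (100,150): print('row',r,[(u,int(g[r-2:r+3,u].mean())) for u in list(range(238,258))+list(range(336,352))])
for z in (.003,.045): print(z,cast([(295,80),(295,84),(295,168.5),(295,171)],z,c)[:,:2].round(4).tolist())
print(cast([(247.3,125),(344,125)],.003,c).round(4))
print('rim corners',cast([(238,82),(343,80),(246,171),(343,170)],.045,c).round(4))
```

```text
col [(70, 178), (71, 171), (72, 158), (73, 142), (74, 126), (75, 130), (76, 157), (77, 177), (78, 180), (79, 164), (80, 124), (81, 85), (82, 67), (83, 65), (84, 65), (85, 66), (86, 73), (87, 91), (88, 107), (89, 114), (90, 115), (91, 114), (160, 62), (161, 61), (162, 61), (163, 61), (164, 61), (165, 60), (166, 60), (167, 59), (168, 62), (169, 81), (170, 120), (171, 151), (172, 161), (173, 163), (174, 160), (175, 152), (176, 143), (177, 136), (178, 137), (179, 147), (180, 159), (181, 166)]
row 100 [(238, 211), (239, 211), (240, 211), (241, 211), (242, 208), (243, 194), (244, 157), (245, 119), (246, 107), (247, 105), (248, 106), (249, 105), (250, 105), (251, 106), (252, 107), (253, 109), (254, 109), (255, 109), (256, 109), (257, 109), (336, 120), (337, 122), (338, 122), (339, 121), (340, 120), (341, 118), (342, 121), (343, 145), (344, 186), (345, 209), (346, 214), (347, 214), (348, 215), (349, 214), (350, 214), (351, 214)]
row 150 [(238, 203), (239, 204), (240, 204), (241, 204), (242, 204), (243, 205), (244, 205), (245, 205), (246, 202), (247, 185), (248, 149), (249, 117), (250, 108), (251, 107), (252, 107), (253, 108), (254, 108), (255, 108), (256, 109), (257, 110), (336, 120), (337, 120), (338, 121), (339, 123), (340, 122), (341, 120), (342, 121), (343, 131), (344, 151), (345, 180), (346, 209), (347, 221), (348, 224), (349, 223), (350, 223), (351, 224)]
0.003 [[0.5936, 0.3915], [0.5903, 0.3919], [0.5164, 0.4005], [0.5141, 0.4007]]
0.045 [[0.5874, 0.3897], [0.5845, 0.39], [0.5193, 0.3976], [0.5172, 0.3979]]
[[0.5599 0.4395 0.003 ]
 [0.5511 0.3511 0.003 ]]
rim corners [[0.5904 0.4346 0.045 ]
 [0.5836 0.3521 0.045 ]
 [0.5213 0.4387 0.045 ]
 [0.5141 0.3578 0.045 ]]
```

Gap centre (0.5525, 0.3956), gap measures 69 mm and plate 89 mm wide, as they should. Placing the bottle.

Call:
{"method": "apply_moves", "body": {
  "steps": [
    {"translation": [0.06, 0.01, 0], "rotation": [0, 0, 0]},
    {"translation": [0.14, 0.02, 0], "rotation": [0, 0, 0]},
    {"translation": [0.22, 0.03, 0], "rotation": [0, 0, 0]},
    {"translation": [0.29, 0.045, 0], "rotation": [0, 0, 0]},
    {"translation": [0.331, 0.051, 0], "rotation": [0, 0, 0]},
    {"translation": [0.331, 0.051, -0.06], "rotation": [0, 0, 0]},
    {"translation": [0.331, 0.051, -0.12], "rotation": [0, 0, 0]},
    {"translation": [0.331, 0.051, -0.18], "rotation": [0, 0, 0]},
    {"translation": [0.331, 0.051, -0.22], "rotation": [0, 0, 0]},
    {"translation": [0.331, 0.051, -0.24], "rotation": [0, 0, 0]}
  ]
}}

```text
t: 46.05
eef_pos: [0.5519, 0.3955, 0.1419]
ee_rot: [3.14, 0.002, -0.1]
force: [-0.2, -0.6, -1.2]
width: 0.0394
gripper_force: 15.0
```

Call:
{"method": "apply_moves", "body": {
  "steps": [
    {"translation": [0, 0, -0.04], "rotation": [0, 0, 0]},
    {"translation": [0, 0, -0.08], "rotation": [0, 0, 0]},
    {"translation": [0, 0, -0.13], "rotation": [0, 0, 0]},
    {"translation": [0, 0, -0.18], "rotation": [0, 0, 0]},
    {"translation": [0, 0, -0.22], "rotation": [0, 0, 0]},
    {"translation": [0, 0, -0.26], "rotation": [0, 0, 0]},
    {"translation": [0, 0, -0.29], "rotation": [0, 0, 0]},
    {"translation": [0, 0, -0.3], "rotation": [0, 0, 0]},
    {"translation": [0, 0, -0.3], "rotation": [0, 0, 0]},
    {"translation": [0, 0, -0.3], "rotation": [0, 0, 0]}
  ]
}}

```text
t: 46.88
eef_pos: [0.5527, 0.3968, 0.0687]
ee_rot: [-3.141, -0.0, -0.099]
force: [0.2, -0.0, -1.9]
width: 0.0389
gripper_force: 15.0
```

Call:
{"method": "apply_moves", "body": {
  "steps": [
    {"translation": [0, -0.004, -0.01], "rotation": [0, 0, 0]},
    {"translation": [0, -0.004, -0.02], "rotation": [0, 0, 0]},
    {"translation": [0, -0.004, -0.03], "rotation": [0, 0, 0]},
    {"translation": [0, -0.004, -0.036], "rotation": [0, 0, 0]},
    {"translation": [0, -0.004, -0.042], "rotation": [0, 0, 0]},
    {"translation": [0, -0.004, -0.046], "rotation": [0, 0, 0]},
    {"translation": [0, -0.004, -0.048], "rotation": [0, 0, 0]},
    {"translation": [0, -0.004, -0.048], "rotation": [0, 0, 0]},
    {"translation": [0, -0.004, -0.048], "rotation": [0, 0, 0]},
    {"translation": [0, -0.004, -0.048], "rotation": [0, 0, 0]}
  ]
}}

```text
t: 47.72
eef_pos: [0.5526, 0.3956, 0.057]
ee_rot: [-3.141, -0.0, -0.099]
force: [-1.3, -1.6, 3.2]
width: 0.039
gripper_force: 15.0
```

Call:
{"method": "apply_moves", "body": {
  "jaw": -0.5,
  "steps": [
    {"translation": [0, 0, 0], "rotation": [0, 0, 0]},
    {"translation": [0, 0, 0], "rotation": [0, 0, 0]},
    {"translation": [0, 0, 0], "rotation": [0, 0, 0]},
    {"translation": [0, 0, 0], "rotation": [0, 0, 0]},
    {"translation": [0, 0, 0], "rotation": [0, 0, 0]},
    {"translation": [0, 0, 0], "rotation": [0, 0, 0]},
    {"translation": [0, 0, 0.06], "rotation": [0, 0, 0]},
    {"translation": [0, 0, 0.14], "rotation": [0, 0, 0]},
    {"translation": [0, 0, 0.24], "rotation": [0, 0, 0]},
    {"translation": [0, 0, 0.36], "rotation": [0, 0, 0]}
  ]
}}

```text
t: 48.55
eef_pos: [0.5518, 0.3949, 0.146]
ee_rot: [3.139, 0.002, -0.099]
force: [0.1, 1.0, 0.9]
width: 0.0659
gripper_force: 0.0
```

Call:
{"method": "apply_moves", "body": {
  "steps": [
    {"translation": [0, 0, 0.1], "rotation": [0, 0, 0]},
    {"translation": [0, 0, 0.2], "rotation": [0, 0, 0]},
    {"translation": [0, 0, 0.3], "rotation": [0, 0, 0]},
    {"translation": [-0.08, 0, 0.36], "rotation": [0, 0, 0]},
    {"translation": [-0.16, 0, 0.36], "rotation": [0, 0, 0]},
    {"translation": [-0.24, 0, 0.36], "rotation": [0, 0, 0]},
    {"translation": [-0.32, 0, 0.36], "rotation": [0, 0, 0]},
    {"translation": [-0.32, 0, 0.36], "rotation": [0, 0, 0]},
    {"translation": [-0.32, 0, 0.36], "rotation": [0, 0, 0]},
    {"translation": [-0.32, 0, 0.36], "rotation": [0, 0, 0]}
  ]
}}

```text
t: 49.38
eef_pos: [0.4727, 0.3958, 0.2368]
ee_rot: [-3.141, -0.0, -0.098]
force: [-0.2, 0.8, -0.8]
width: 0.0654
gripper_force: 0.0
```

Run:
```python
from h import *
im,c=shot('wrist','w19');s=get_state();print(s['t'],s['eef_pos'].round(4),s['ee_rot'].round(4),s['width'])
t,ct=shot('top','t19'); sc,cs=shot('scene','s19')
P=proj([[.5525,.3956,.112],[.5525,.3956,.078],[.5525,.3956,.003]],c);print(P.round(1))
g=cv2.cvtColor(im,cv2.COLOR_BGR2GRAY)
u,v=P[1]
cr=cv2.GaussianBlur(g,(5,5),0)[int(v)-60:int(v)+60,int(u)-60:int(u)+60]
print('circles',cv2.HoughCircles(cr,3,1,40,param1=100,param2=15,minRadius=14,maxRadius=35),'offset',int(u)-60,int(v)-60)
# small heel displacement: top view before/after
a=cv2.imread('pics/top0.png')
for i in(a,t):
    h=cv2.inRange(cv2.cvtColor(i,cv2.COLOR_BGR2HSV),(0,90,20),(14,255,200));h[:200]=0;h[245:]=0;h[:,:205]=0;h[:,250:]=0
    mm=cv2.moments(h);print('small heel px',mm['m10']/max(mm['m00'],1),mm['m01']/max(mm['m00'],1))
A=cv2.resize(t[150:300,140:400],(520,300)); B=cv2.resize(im[60:210,220:380],(280,300))
C=cv2.resize(sc[210:345,230:550],(800,300))[:, :800]
cv2.imwrite('pics/final.png',np.vstack([np.hstack([A,B]),C]))
```

```text
49.4333 [0.4729 0.3957 0.2366] [-3.1415e+00 -2.0000e-04 -9.8900e-02] 0.06578984281102972
[[308.3 128.2]
 [309.4 129.4]
 [311.1 131.4]]
circles [[[59.5 59.5 24.5]]] offset 249 69
small heel px 225.2445652173913 220.97282608695653
small heel px 225.04591836734693 221.31632653061226
```

View pics/final.png

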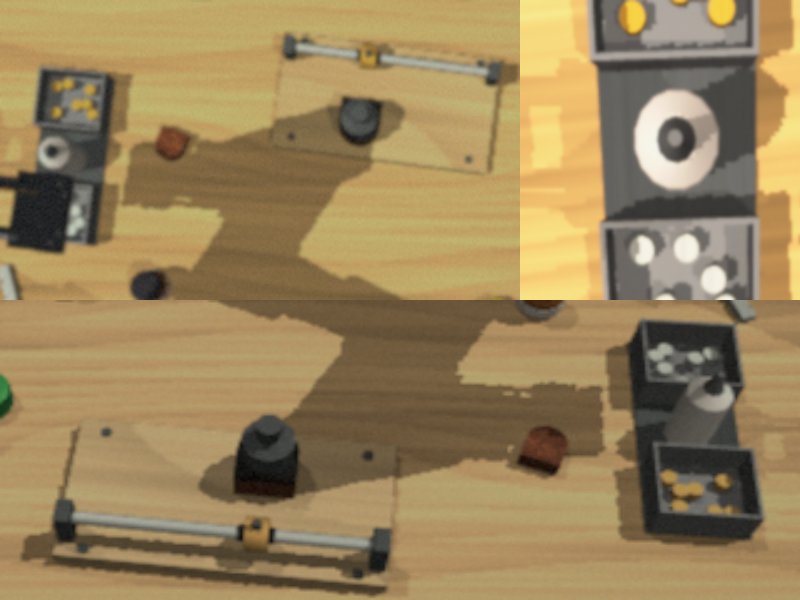

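The final picture shows the bottle upright in the middle of the gap (676,138), the stack square behind the collar (360,120 and 267,460), and the small heel where it was (under 1 px of shift). I'm handing the job in.

```bash
python3 -c "
from station import *
print(job_done())"
```

```text
the job is handed in; nothing more can be done
None
```

I handed the job in at about 49 s of the 120 s: the collar is centred on the band, the block, rubber and weight are stacked in line with it, the bottle stands mid-gap in the caddy, and the small heel block did not move; the hand-in returned no verdict.

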